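Hold the battery-well cap at its contact-test position

ROBOT

A 6-joint arm with a two-finger parallel gripper is mounted at the origin on the work surface. World frame = base frame: x ahead of the robot, y to its left, z up, the work surface at z = 0. Lengths are in mm, angles in degrees, forces in N, time in s.
With the tool pointing down it reaches from about 350 to 875 mm from the base axis. Payload 4.2 kg.
Tool frame: the origin (TCP) lies midway between the tips of the shut fingers; the grasp point (between the pads) lies 19 mm behind it; z points along the fingers, x is the direction in which the jaws open and shut, and the axes are right-handed (so a half turn about z gives the same grasp; the last joint's range is limited). The gripper opens to 85 mm and grips with 20 to 120 N. Pads are 22 mm wide; open, the fingers measure 114 mm over their backs; the gripper's body (76 mm by 85 mm) begins 54 mm behind the grasp point. The pads swing forward as they close: fully open they stand 13 mm farther back than shut.
Start: joints at [-60.126, 22.042, 0.453, 0, -68.411, -14.817], TCP at [162.383, -603.516, 231.312] pointing down, gripper open.
Joint ranges: [-179.83, 179.83], [-69.29, 118.12], [-61.27, 80.66], [-181.25, 117.63], [-171.15, -9.14], [-177.46, 177.46]. Speed limits (degrees/s): [159.86, 159.86, 180, 180, 180, 180].

INTERFACE

Orientations are given as a 3x3 rotation matrix whose columns are the frame's x, y, z axes.
In Python, from cell import robot, viewer gives the robot as it stands.
- The arm moves only by the tool drive_tool, never from a script. Its argument "targets" is a list of rows, each an object with "turn": the turn, a rotation vector about the tool's x, y, z in units of 6 degrees (1.0 is 6 degrees), a list of three; "slide": the shift along the tool's x, y, z in units of 40 mm (1.0 is 40 mm), a list of three; "grip": the opening, from 0 (shut) to 1 (fully open). A call has 1 to 10 rows; each row shifts and turns the pose as measured when the row begins, along the tool's axes as they then stand; what a row does not reach is not made up. A row lasts 1/10 s, in which the tool goes at most 50 mm and 8.59 degrees, less where a joint would pass 70% of its speed; a pose out of reach is approached as far as the arm can. A call is refused whole if a number of a shift passes 1 or a number of a turn 1, either way. A call with a gripper value outside its range is refused whole. The fingers move at their own pace and stop on an object; "squeeze" is the grip in N (left out, the last holds). Time passes only in rows, so rows that do not move let the fingers close. It gives the time, the measured TCP pose, the force and the opening at its end, in the units of the state.
- robot.get_obs(): the state, without advancing time (a new reading comes with each control period).
- viewer.grab_frame(name): name is "side" or "top" or "wrist"; returns a dict with "pixels" (480x640x3 uint8, blue, green, red), "depth" (480x640 float32, mm along the optical axis (not along the pixel's ray), 0 where there is no reading), "mtx" (3x3 intrinsics, pixels), "R" (3x3) and "t" (3): a world point X has camera coordinates R X + t. Camera axes: x right, y down, z forward; pixel columns grow to the right and rows downward; lengths in mm; the calibration is good to about 2 mm. The wrist camera is an equidistant fisheye: a pixel r from the principal point sees the ray r / f radians off the axis. A picture is of the moment at which its call begins.
- robot.hand_in(): hands the job in, once; it reports no verdict.
Trained networks look in a picture, given as the dict that the camera call returned (one of the last four; its "shot" number tells which), for a name from the list of things; names that differ only in an ending like _2 or _b are one class to them, and where a whole thing is asked for, a point or a joint stands for the part that bears it (a point fixed in the world has none). Each returns a list of dicts, best first, with "conf" (0 to 1); they miss things now and then, are a little off and sometimes report something else, mostly with a low value. They report only what shows in the picture. A call takes as long as a camera call. They do not tell look-alikes from the thing itself.
- viewer.look_for(picture, thing): "box" ([left, top, width, height] as shares, 0 to 1, of the picture: columns of its width, rows of its height, round what is visible of it).
- viewer.trace(picture, thing): "region" (480x640 bool, what is visible of it) and "box" ([left, top, width, height] as shares, 0 to 1, of the picture: columns of its width, rows of its height, round what is visible of it).
The state is a dict: "time_s": time; "q": joint angles; "dq": joint speeds; "joint_efforts": joint torques, N m; "ee_pos": TCP position; "tool_rot": TCP orientation; "ft_force": force on the tool from outside, world axes, zero at the start; "torque": the same for the moment, N m; "grip_width": finger opening in mm.
Only numpy, scipy, OpenCV 4.12 (cv2) and the standard library are available. Lean on these libraries where they do the work, as an engineer would, in place of code of your own. Each camera call takes 0.05 s, during which the arm holds its last target.

TASK

Ready the backup-power unit for a contact test: first push its hinged door shut until it snaps home on its catch, then drop the loose bayonet cap into the collar on top of the unit with its pins in the slots and twist it clockwise (seen from above) halfway, until its handle bar lines up with the pair of thin ridges on the collar, never so far that it clicks into the lock. The cap is sprung to turn back, so finish while still gripping it there, fully seated and still; do not disturb the drive, the mouse or the screwdriver.

Things in the scene. Friction and masses are not known exactly. Their poses are not given: they have to be found in the camera images.
- unit: Backup-power unit, a fixed grey steel box 160 mm (own x) by 170 mm (own y) by 120 mm high. Origin: centre of its underside, on the bench. Its own -x face is the front and carries the door; that face looks to the robot's right (about world -y). A low round collar stands on its top.
- door (a joint): Angle of the unit's dark steel front door, rad: 0 shut, positive open (up to 1.6). Upright hinge at the front's own +y end, nearer the robot. It swings easily and stays where left; over the last 0.08 rad a sprung ball catch resists (about 5 N at the free edge), and below about 0.04 rad the catch snaps the door home to 0.
- door_hinge (a point): Point on the door's hinge line at the door's top edge, 110 mm above the bench. Its axes turn with the door and are parallel to the unit's when shut. The panel (160 mm wide, 100 mm high, 12 mm thick) runs along own -y; its outer face is the plane own x = -12 mm; own -x points outward.
- door_edge (a point): Top outer corner of the door's free edge (axes as door_hinge); pushing the outer face near here towards own +x shuts the door.
- collar_top (a point): Centre of the fixed aluminium collar's mouth, on its upper face, 138 mm above the bench; axes parallel to the unit's, z up. Outer radius 46 mm, 18 mm tall. Throat radius 25.5 mm through a 4 mm flange, with two 11 mm wide slots running out along own +x and -x for the cap's pins; a wider well lies below the flange.
- test_ridge (a point): Outer end, at the collar's upper face, of one of the two thin ridges (5 mm wide, out to radius 60 mm) that stand opposite each other outside the collar, 0.70 rad (40 degrees) clockwise from the slots seen from above: they mark the test position for the handle bar.
- lock_boss (a point): Outer end of the single 18 mm wide boss on the collar, 1.15 rad clockwise from the own +x slot; it houses the lock plunger. The plunger is first felt at a cap turn of 0.93 rad; at about 1.15 rad the cap clicks over it into the lock (not wanted).
- cap: Loose bayonet cap, about 0.08 kg, upright on the bench. Origin: centre of the plug's underside, z up. Plug radius 23.5 mm, 16 mm long, 3 mm chamfer; two 6 mm pins stick out along own +x and -x to radius 31 mm, axis 6 mm up. Grey disc radius 40 mm at 16 to 22 mm height. Fits either way round. Seated, the disc lies on the collar's face: origin 16 mm below collar_top.
- cap_bar (a point): Centre of the top of the cap's black handle bar, 50 mm above the cap's underside, axes as the cap's. The bar is 72 mm long along own x (parallel to the pins), 16 mm wide along own y and 28 mm tall.
- carrier (a joint): Turn of the sprung carrier inside the collar, rad, positive clockwise seen from above: rest 0, end stop 1.275. The seated cap turns freely for about 0.125 rad, then its pins push the carrier: cap turn = carrier + 0.125, so 0.575 at the ridges, 1.02 at the lock click. Its spring turns the cap back (0.065 N m at the ridges). Anticlockwise is blocked.
- drive: Bystander: bare aluminium disk drive 147 x 102 x 24 mm lying flat; origin at the centre of its underside. Leave alone.
- mouse: Bystander: white computer mouse 101 x 57 x 33 mm; origin at the centre of its underside. Leave alone.
- driver: Bystander: screwdriver with a wooden handle, about 200 mm long, lying on the bench along own x, shaft to own +x; origin under its middle. Leave alone.
There are look-alikes about, which are no part of the job. Leave any purple look-alike of the cap alone.

How it is judged:
By the outcome, as a careful person would: the job done as asked, in the order asked, and still so for the second after the job is handed in, while the arm keeps its last pose, push and grip.
It also fails if it takes over 58 s, if anything falls off the work surface, if the arm or the gripper's body presses on something with over 40 N, if the wrist force passes 120 N, or if a joint passes its speed limit or range.

## Working session

There is one attempt and no reset: what is moved stays moved. The work goes in short steps, Python scripts to look and compute and a tool call to move; the robot and the scene stay as the last step left them, time stands still between calls to the robot, and variables do not carry over. Pictures are saved under pics/ and viewed, and the job is handed in when it is done.

Besides the shell and the picture viewer there is one more tool, called after "Emit:" as name(argument=value, ...) on one line, values as JSON. drive_tool: Moves the arm, as the interface text tells. Its arguments: {"type":"object","properties":{"targets":{"type":"array"},"squeeze":{"type":"number"}},"required":["targets"]}

```bash
mkdir -p pics; ls; cat > h.py <<'E'
from cell import robot, viewer
import numpy as np, cv2, pickle
def grab(n,fn=None):
    f=viewer.grab_frame(n)
    if fn: cv2.imwrite('pics/'+fn,f['pixels'])
    return f
def world(f,u,v,d=None):
    K=np.array(f['mtx']);R=np.array(f['R']);t=np.array(f['t'])
    if d is None: d=f['depth'][int(round(v)),int(round(u))]
    c=np.array([(u-K[0,2])/K[0,0]*d,(v-K[1,2])/K[1,1]*d,d])
    return R.T@(c-t)
def cloud(f):
    K=np.array(f['mtx']);R=np.array(f['R']);t=np.array(f['t'])
    v,u=np.mgrid[0:480,0:640]; d=f['depth']
    c=np.stack([(u-K[0,2])/K[0,0]*d,(v-K[1,2])/K[1,1]*d,d],-1)
    return (c-t)@R   # R^T(c-t)
def proj(f,X):
    K=np.array(f['mtx']);c=np.array(f['R'])@np.array(X)+np.array(f['t'])
    return K[0,0]*c[0]/c[2]+K[0,2],K[1,1]*c[1]/c[2]+K[1,2]
E
python3 - <<'E'
from h import *
print(robot.get_obs())
for n in ['side','top']:
    f=grab(n,n+'0.png'); print(n,f['mtx'],f['R'],f['t'],f['shot'])
    for th in ['unit','door','collar_top','cap','drive','mouse','driver']:
        r=viewer.look_for(f,th); print(th,[(round(x['conf'],2),np.round(np.array(x['box'])*[640,480,640,480]).tolist()) for x in r[:4]])
f=grab('wrist','wrist0.png');print(f['mtx'])
E
```

```text
pics
{'time_s': 0.0, 'q': array([-6.01273278e+01,  2.20918670e+01,  3.79526931e-01, -2.93343286e-02,
       -6.84106767e+01, -1.48183392e+01]), 'dq': array([-0.06186343,  0.00015793, -0.08189417,  0.0779167 , -0.02330239,
       -0.04916284]), 'joint_efforts': array([ 1.12921185e-03, -3.92291415e+01,  1.88403332e+01,  4.18613881e+00,
       -4.67799866e-03, -1.18299557e-06]), 'ee_pos': array([ 162.2222503 , -602.97591239,  230.20731031]), 'tool_rot': array([[-2.59551769e-01,  9.65728972e-01, -6.56555291e-04],
       [ 9.65726696e-01,  2.59552584e-01,  2.09885254e-03],
       [ 2.19733333e-03, -8.92920833e-05, -9.99997582e-01]]), 'ft_force': array([-0.11166133,  0.13612655, -0.26879742]), 'torque': array([-0.00516321, -0.0075771 , -0.00581305]), 'grip_width': 85.0678599469724}
side [[578.33833737   0.         318.15433772]
 [  0.         578.33833737 252.56758849]
 [  0.           0.           1.        ]] [[-0.91784976 -0.39684815  0.00796027]
 [-0.25185618  0.56677047 -0.78443592]
 [ 0.3067903  -0.72199916 -0.62015879]] [ 519.7190636   199.28541466 1244.57990735] 1
unit [(0.87, [249
[... 563 characters left out ...]
[ 0.01684773 -0.99979123  0.01156092]
 [-0.9861475  -0.01852384 -0.1648332 ]
 [ 0.16501294 -0.0086237  -0.9862537 ]] [  45.24941964  538.11795203 1625.65798425] 2
unit [(0.92, [248.0, 208.0, 97.0, 80.0]), (0.37, [453.0, 193.0, 32.0, 38.0])]
door [(0.85, [315.0, 216.0, 28.0, 59.0])]
collar_top [(0.57, [256.0, 227.0, 41.0, 36.0])]
cap [(0.85, [425.0, 318.0, 29.0, 32.0]), (0.64, [371.0, 274.0, 28.0, 30.0])]
drive [(0.93, [152.0, 245.0, 48.0, 63.0])]
mouse [(0.84, [454.0, 193.0, 30.0, 37.0])]
driver [(0.61, [353.0, 176.0, 66.0, 14.0]), (0.41, [316.0, 217.0, 28.0, 63.0])]
[[371.64829954   0.         324.88231077]
 [  0.         371.64829954 241.32379984]
 [  0.           0.           1.        ]]
```

View pics/side0.png

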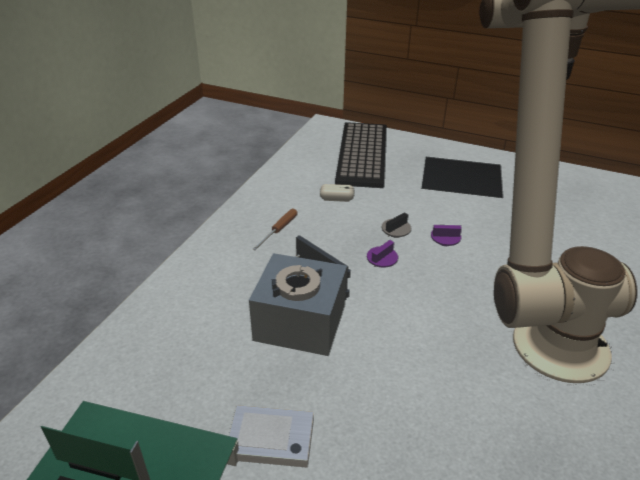

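View pics/top0.png

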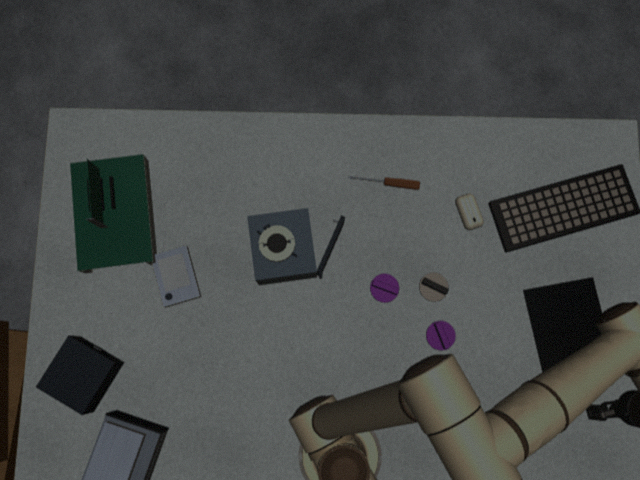

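View pics/wrist0.png

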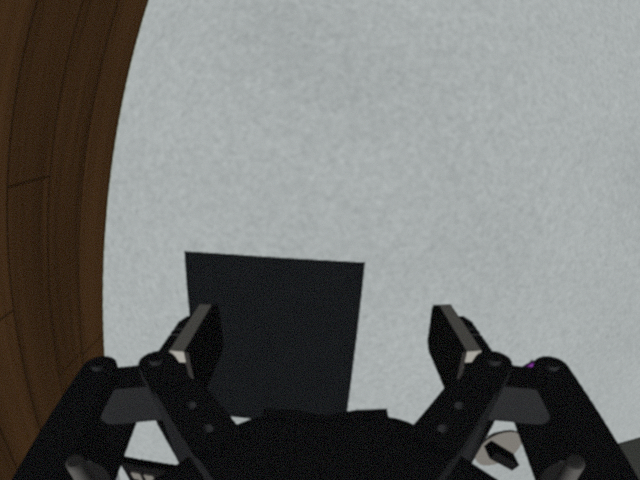

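The top view shows the unit at (283,245) with the collar at (276,242). The open door runs from (320,275) to (342,217). The real grey cap is at (433,287), with purple look-alikes at (385,288) and (441,335). Next I'll measure these.

```bash
python3 - <<'E'
from h import *
fs={}
for n in ['side','top']:
    f=grab(n); fs[n]=f; P=cloud(f)
    pickle.dump((f,P),open(n+'.pkl','wb'))
    for th in ['unit','door','cap','collar_top']:
        for r in viewer.trace(f,th)[:3]:
            m=r['region']&(f['depth']>0)
            p=P[m]
            print(n,th,round(r['conf'],2),m.sum(),'mean',p.mean(0).round(1),'zpct',np.percentile(p[:,2],[5,50,95]).round(1))
            pickle.dump(r['region'],open(f'{n}_{th}_{int(p.mean(0)[1])}.pkl','wb'))
f=fs['top'];P=cloud(f)
win=np.s_[190:310,230:360]
p=P[win].reshape(-1,3)
top=p[abs(p[:,2]-120)<7]; col=p[abs(p[:,2]-139)<6]
print('top',len(top),cv2.minAreaRect(top[:,:2].astype(np.float32)), np.median(top[:,2]))
print('col',len(col),cv2.minEnclosingCircle(col[:,:2].astype(np.float32)),np.median(col[:,2]),col.mean(0))
m=cv2.resize(f['pixels'][200:300,240:360],None,fx=6,fy=6,interpolation=cv2.INTER_CUBIC);cv2.imwrite('pics/unitzoom.png',np.clip(m*1.6,0,255))
m=cv2.resize(f['pixels'][265:355,360:470],None,fx=6,fy=6,interpolation=cv2.INTER_CUBIC);cv2.imwrite('pics/capzoom.png',np.clip(m*1.6,0,255))
print(robot.get_obs()['time_s'])
E
```

```text
side unit 0.8 8469 mean [528.8 183.5  92.3] zpct [ 13.5 111.6 136.1]
side door 0.69 774 mean [555.7  28.9  86.6] zpct [  1.3  96.9 110.5]
side cap 0.8 523 mean [ 312.4 -255.2   31. ] zpct [17.2 27.2 49.2]
side cap 0.67 561 mean [ 436.1 -107.3   29.4] zpct [17.1 22.9 49.6]
side cap 0.65 533 mean [ 442.5 -240.8   28.1] zpct [10.2 22.7 49.1]
side collar_top 0.96 1447 mean [538.3 176.8 130.3] zpct [117.7 134.  138.5]
side collar_top 0.57 508 mean [ 441.  -238.7   28.2] zpct [14.3 22.9 48.9]
top unit 0.74 4858 mean [536.5 147.  113. ] zpct [ 35.  119.3 138.3]
top door 0.79 421 mean [551.1  29.6  89.4] zpct [  1.6 106.9 114.7]
top cap 0.86 664 mean [ 317.1 -265.8   29.4] zpct [15.6 24.  52.7]
top cap 0.71 685 mean [ 443.7 -116.6   28.3] zpct [14.8 23.5 53.2]
top cap 0.56 668 mean [ 448.3 -249.2   29.1] zpct [15.7 23.9 52.5]
top collar_top 0.97 1085 mean [542.1 172.3 131.5] zpct [116.4 134.6 142.1]
top 3150 ((549.675537109375, 114.69977569580078), (172.06201171875, 250.72032165527344), 8.73292350769043) 119.40582172411055
col 624 ((541.6629028320312, 171.37156677246094), 59.660213470458984) 137.35719892288438 [542.79375291 172.62300231 137.65502589]
1.35[ WARN:0@4.652] global loadsave.cpp:1063 imwrite_ Unsupported depth image for selected encoder is fallbacked to CV_8U.
```

View pics/unitzoom.png

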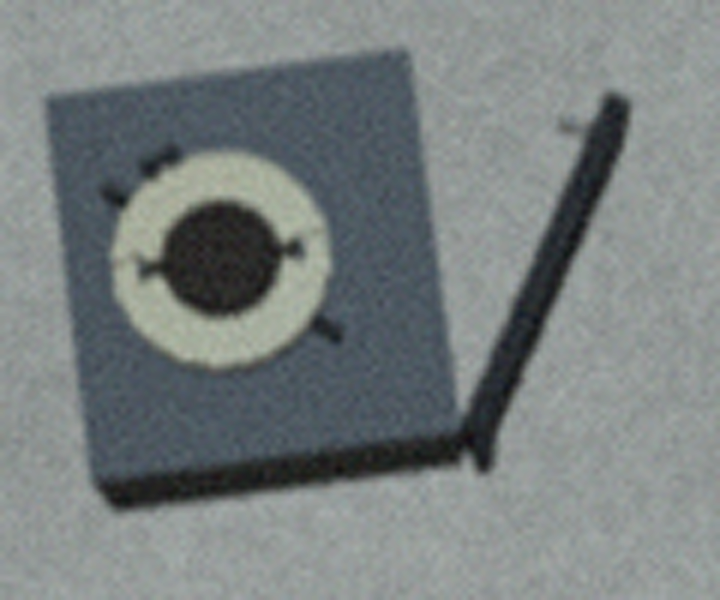

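View pics/capzoom.png

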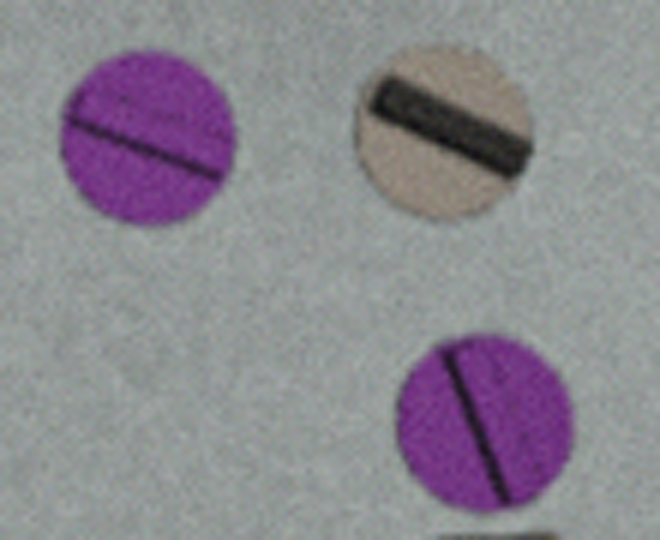

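```bash
python3 - <<'E'
from h import *
f,P=pickle.load(open('top.pkl','rb'))
win=np.zeros((480,640),bool); win[190:310,230:360]=1
m=win&(P[...,2]>113)&(P[...,1]>72)
m=cv2.morphologyEx(m.astype(np.uint8),cv2.MORPH_OPEN,np.ones((3,3)))
n,l,s,c=cv2.connectedComponentsWithStats(m); k=1+np.argmax(s[1:,4])
print(s[k])
# pixel contour -> plane z=120
def onplane(f,u,v,z):
    K=np.array(f['mtx']);R=np.array(f['R']);t=np.array(f['t'])
    d=R.T@np.array([(u-K[0,2])/K[0,0],(v-K[1,2])/K[1,1],1]); o=-R.T@t
    return o+d*(z-o[2])/d[2]
cs,_=cv2.findContours((l==k).astype(np.uint8),cv2.RETR_EXTERNAL,cv2.CHAIN_APPROX_NONE)
r=cv2.minAreaRect(cs[0].reshape(-1,2).astype(np.float32)); b=cv2.boxPoints(r)
w=np.array([onplane(f,u,v,120)[:2] for u,v in b]); print('unit corners',w.round(1),'c',w.mean(0)); 
for i in range(4):
    d=w[(i+1)%4]-w[i]; print(np.linalg.norm(d).round(1),np.degrees(np.arctan2(d[1],d[0])).round(1))
# door
reg=pickle.load(open([__import__('glob').glob('top_door_*.pkl')][0][0],'rb'))
dm=reg&(abs(P[...,2]-110)<9)
p=P[dm][:,:2]; r=cv2.minAreaRect(p.astype(np.float32)); print('door',r, cv2.boxPoints(r).round(1), dm.sum())
v=cv2.fitLine(p.astype(np.float32),cv2.DIST_HUBER,0,.01,.01).ravel(); print(v, np.degrees(np.arctan2(v[1],v[0])))
# collar from image: bright
g=f['pixels'].astype(int); 
# cap bar + disc
reg=pickle.load(open('top_cap_-249.pkl','rb'))
hsv=cv2.cvtColor(f['pixels'],cv2.COLOR_BGR2GRAY)
bar=(reg&(hsv<70)); 
e=cv2.minEnclosingCircle(np.argwhere(reg)[:,::-1].astype(np.float32)); print('cap circ px',e, onplane(f,*e[0],22))
rb=cv2.minAreaRect(np.argwhere(bar)[:,::-1].astype(np.float32)); print('bar',rb,onplane(f,*rb[0],50)); bb=cv2.boxPoints(rb); bw=np.array([onplane(f,u,v,50)[:2] for u,v in bb]); print(bw)
E
```

```text
[ 248  208   67   72 3812]
unit corners [[614.5 252.7]
 [639.3  93. ]
 [470.   67.8]
 [446.3 224.8]] c [542.52076419 159.5668209 ]
161.6 -81.2
171.1 -171.5
158.8 98.6
170.5 9.4
door ((546.0076904296875, 32.41313171386719), (15.008720397949219, 163.88778686523438), 68.75772094726562) [[466.9  55.1]
 [619.7  -4.3]
 [625.1   9.7]
 [472.4  69.1]] 282
[ 9.2454195e-01 -3.8108027e-01  5.4675787e+02  3.2102898e+01] -22.400612
cap circ px ((433.0909118652344, 286.31817626953125), 14.737821578979492) [ 448.75140803 -250.52543198   22.        ]
bar ((431.10003662109375, 290.3000183105469), (29.06888198852539, 19.230182647705078), 26.56505012512207) [ 434.82724877 -239.6930915    50.        ]
[[ 428.36617851 -193.34359941]
 [ 475.05715213 -216.81418813]
 [ 441.29981839 -286.12507597]
 [ 394.90897465 -262.3947701 ]]
```

The door is open about 31°, and the unit's yaw is about 98.6°. The cap is at about (448,-249). I'm moving towards the door and will take a wrist picture on the way.

Emit:
drive_tool(targets=[{"turn": [0,0,0],"slide": [0.74,1,0],"grip": 1},{"turn": [0,0,0],"slide": [0.74,1,0],"grip": 1},{"turn": [0,0,0],"slide": [0.74,1,0],"grip": 1},{"turn": [0,0,0],"slide": [0.74,1,0],"grip": 1},{"turn": [0,0,0],"slide": [0.74,1,0],"grip": 1},{"turn": [0,0,0],"slide": [0.74,1,0],"grip": 1},{"turn": [0,0,0],"slide": [0.74,1,0],"grip": 1},{"turn": [0,0,0],"slide": [0,0,0],"grip": 1}])

```text
time_s: 2.15
ee_pos: [383.2, -328.0, 230.8]
tool_rot: [[-0.255, 0.967, 0.003], [0.967, 0.255, -0.002], [-0.003, 0.002, -1.0]]
ft_force: [0.1, -0.3, 0.2]
grip_width: 85.6
```

```bash
python3 - <<'E'
from h import *
f=grab('wrist','wrist1.png');print(f['R'],f['t']); o=robot.get_obs(); print(o['ee_pos'],o['tool_rot'],-np.array(f['R']).T@f['t'])
pickle.dump((f,o),open('w1.pkl','wb'))
for th in ['cap','cap_bar']:
  for r in viewer.look_for(f,th)[:4]: print(th,round(r['conf'],2),np.round(np.array(r['box'])*[640,480,640,480]))
E
```

```text
[[-0.25403855  0.96717926 -0.00535623]
 [ 0.92342293  0.24418523  0.2960805 ]
 [ 0.28767084  0.0702698  -0.95514797]] [ 417.02655029 -312.34803171  291.44075128]
[ 381.97915907 -329.31367548  230.78463592] [[-0.25344387  0.96734808  0.00197348]
 [ 0.96734561  0.25344838 -0.00252951]
 [-0.00294709  0.00126795 -0.99999485]] [ 310.53114886 -347.54813648  373.08289492]
cap 0.94 [362. 119.  83.  84.]
cap 0.67 [345. 251.  76.  73.]
cap 0.61 [459. 273.  64.  64.]
cap_bar 0.9 [361. 119.  84.  83.]
cap_bar 0.84 [460. 277.  63.  60.]
cap_bar 0.72 [345. 248.  76.  75.]
```

View pics/wrist1.png

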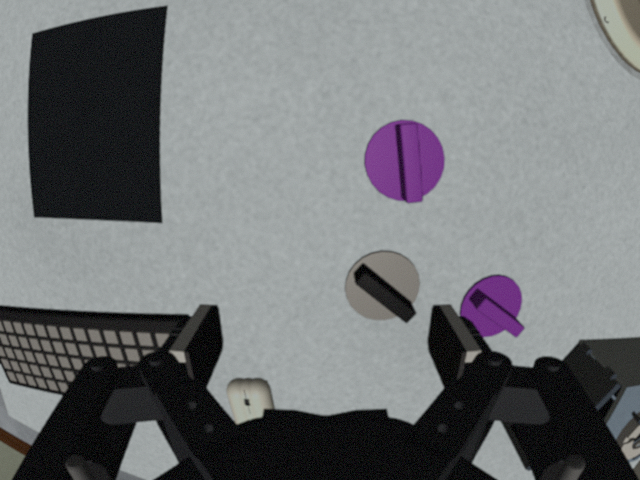

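The wrist view shows the grey cap at pixel (383,285), with purple caps at (404,162) and (492,305). I'll fit the cap model to it.

```bash
cat >> h.py <<'E'
def wproj(f,X,fish=True):
    X=np.atleast_2d(X).astype(float);K=np.array(f['mtx']);c=X@np.array(f['R']).T+np.array(f['t'])
    if fish:
        r=np.hypot(c[:,0],c[:,1]);th=np.arctan2(r,c[:,2]);s=th/np.maximum(r,1e-9)
        return np.stack([K[0,0]*c[:,0]*s+K[0,2],K[1,1]*c[:,1]*s+K[1,2]],1)
    return np.stack([K[0,0]*c[:,0]/c[:,2]+K[0,2],K[1,1]*c[:,1]/c[:,2]+K[1,2]],1)
def fishray(f,u,v):
    K=np.array(f['mtx']);a=(u-K[0,2])/K[0,0];b=(v-K[1,2])/K[1,1];th=np.hypot(a,b)
    s=np.sin(th)/max(th,1e-9);d=np.array([a*s,b*s,np.cos(th)]);R=np.array(f['R'])
    return -R.T@np.array(f['t']),R.T@d
def onz(f,u,v,z,fish=True):
    if fish: o,d=fishray(f,u,v)
    else:
        K=np.array(f['mtx']);R=np.array(f['R']);o=-R.T@np.array(f['t']);d=R.T@np.array([(u-K[0,2])/K[0,0],(v-K[1,2])/K[1,1],1])
    return o+d*(z-o[2])/d[2]
def hullmask(pts,S=4,shape=(480,640)):
    m=np.zeros((shape[0]*S,shape[1]*S),np.uint8)
    h=cv2.convexHull(((pts+.5)*S).astype(np.float32)); cv2.fillConvexPoly(m,np.round(h).astype(np.int32),1)
    return cv2.resize(m.astype(np.float32),(shape[1],shape[0]),interpolation=cv2.INTER_AREA)
def barpts(x,y,yaw,z0,L=72,W=16,H=28):
    c,s=np.cos(yaw),np.sin(yaw)
    return np.array([[x+c*a-s*b,y+s*a+c*b,z0+h] for a in(-L/2,L/2) for b in(-W/2,W/2) for h in(0,H)])
def discpts(x,y,z,r=40):
    t=np.linspace(0,2*np.pi,60,endpoint=False);return np.stack([x+r*np.cos(t),y+r*np.sin(t),0*t+z],1)
E
python3 - <<'E'
from h import *
from scipy.optimize import minimize
f,o=pickle.load(open('w1.pkl','rb'))
g=cv2.cvtColor(f['pixels'],cv2.COLOR_BGR2GRAY)
win=np.zeros(g.shape,bool);win[240:335,335:430]=1
dark=(win&(g<75)).astype(np.uint8)
n,l,s,c=cv2.connectedComponentsWithStats(dark);k=1+np.argmax(s[1:,4]);dark=(l==k).astype(np.float32);print(s[k])
def cost(p):
    m=hullmask(wproj(f,barpts(p[0],p[1],p[2],22+p[3])));return ((m-dark)**2).sum()/dark.sum()
best=None
for yaw in np.radians(np.arange(-90,90,15)):
    r=minimize(lambda q:cost([q[0],q[1],q[2],0]),[447,-248,yaw],method='Nelder-Mead',options=dict(initial_simplex=[[447,-248,yaw],[455,-248,yaw],[447,-240,yaw],[447,-248,yaw+.2]],maxiter=200))
    if best is None or r.fun<best.fun:best=r
print(best.x,np.degrees(best.x[2]),best.fun)
r=minimize(cost,[*best.x,0],method='Nelder-Mead',options=dict(initial_simplex=[[*best.x,0],[*best.x,5],[*(best.x+[3,0,0]),0],[*(best.x+[0,3,0]),0],[*(best.x+[0,0,.1]),0]]));print('with z',r.x,r.fun)
im=f['pixels'].copy()
for P,col in ((barpts(*best.x,22),(0,255,0)),(discpts(best.x[0],best.x[1],22),(0,0,255)),(discpts(best.x[0],best.x[1],16),(255,0,0))):
    for u,v in wproj(f,P): im[int(round(v)),int(round(u))]=col
cv2.imwrite('pics/fit1.png',cv2.resize(im[230:340,330:440],None,fx=5,fy=5,interpolation=cv2.INTER_NEAREST))
E
```

```text
[ 354  264   61   58 1404]
[ 449.62492668 -249.91410065   -2.03923168] -116.839368682931 0.11848123371601105
with z [ 451.00252509 -249.73474885   -2.03891562   -6.80803113] 0.09188312292098999
```

View pics/fit1.png

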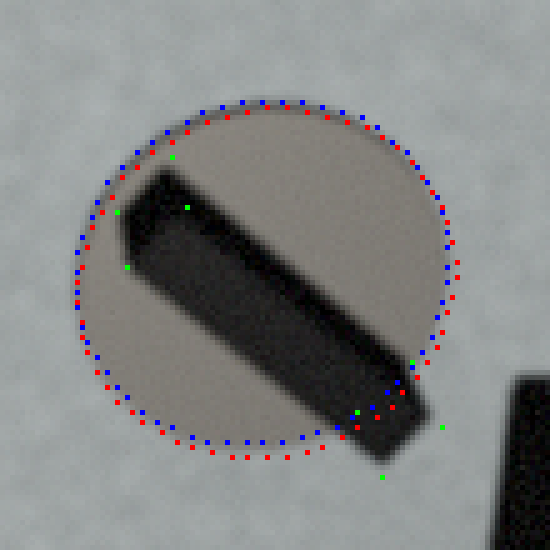

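The model fit puts the bar at about 63° mod 180 and the cap at about (449.5,-250). I'll refit from closer in later. Next I go to the door with the fingers shut.

Emit:
drive_tool(targets=[{"turn": [0,0,0],"slide": [0.675,0.91,0],"grip": 0},{"turn": [0,0,0],"slide": [0.675,0.91,0],"grip": 0},{"turn": [0,0,0],"slide": [0.675,0.91,0],"grip": 0},{"turn": [0,0,0],"slide": [0.675,0.91,0],"grip": 0},{"turn": [0,0,0],"slide": [0.675,0.91,0],"grip": 0},{"turn": [0,0,0],"slide": [0.675,0.91,0],"grip": 0},{"turn": [0,0,0],"slide": [0.675,0.91,0],"grip": 0},{"turn": [0,0,0],"slide": [0.675,0.91,0],"grip": 0},{"turn": [0,0,0],"slide": [0,0,0],"grip": 0}])

```text
time_s: 3.2
ee_pos: [615.6, -59.5, 228.5]
tool_rot: [[-0.218, 0.976, -0.0], [0.976, 0.218, -0.004], [-0.004, -0.001, -1.0]]
ft_force: [-1.1, -0.4, -0.7]
grip_width: -0.2
```

```bash
python3 - <<'E'
from h import *
f=grab('wrist','wrist2.png'); o=robot.get_obs(); print(o['ee_pos'],o['grip_width'])
pickle.dump((f,o),open('w2.pkl','wb'))
f=grab('top','top2.png')
E
```

```text
[613.99244392 -61.08979549 228.48258617] 0.25599545284558206
```

View pics/wrist2.png

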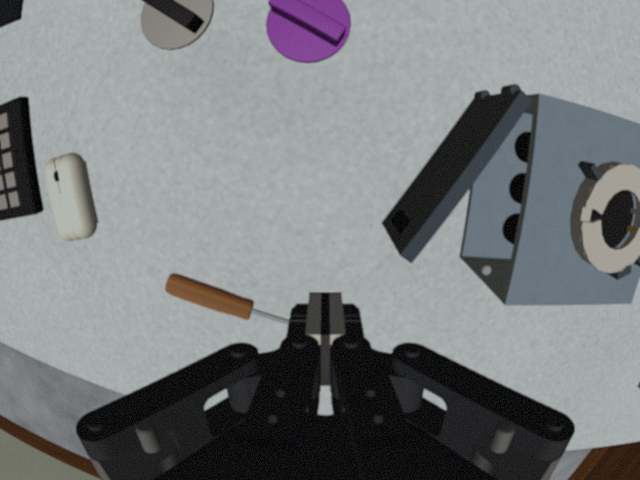

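View pics/top2.png

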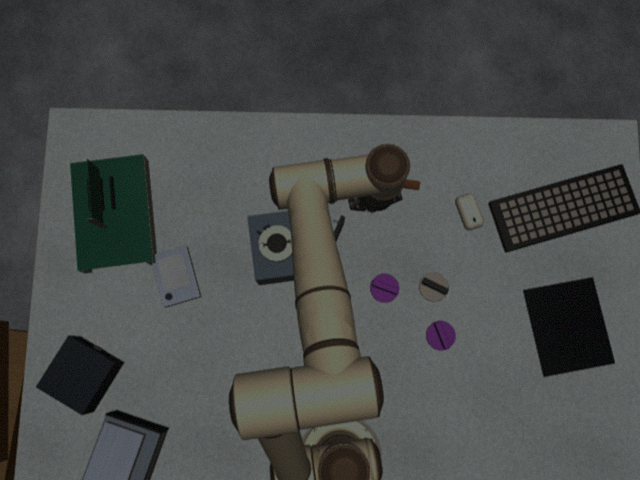

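The wrist view shows the door's free edge at (400,240), the screwdriver at (165-300,275-325), and the unit to the right. I'll check the screwdriver's position before descending.

```bash
python3 - <<'E'
from h import *
f,P=pickle.load(open('top.pkl','rb'))
for p in [(350,178),(385,181),(419,186)]: print(p,onz(f,*p,8,False).round(0))
f,o=pickle.load(open('w2.pkl','rb'))
for p in [(385,220,110),(409,260,110),(522,92,110),(168,278,10),(288,322,6)]: print(p,onz(f,*p).round(0))
E
```

```text
(350, 178) [753. -22.   8.]
(385, 181) [ 746. -121.    8.]
(419, 186) [ 734. -217.    8.]
(385, 220, 110) [596. -21. 110.]
(409, 260, 110) [622.   5. 110.]
(522, 92, 110) [474.  59. 110.]
(168, 278, 10) [ 732. -217.   10.]
(288, 322, 6) [754. -74.   6.]
```

Emit:
drive_tool(targets=[{"turn": [0,0,0],"slide": [0,-0.05,0.95],"grip": 0},{"turn": [0,0,0],"slide": [0,0,0.95],"grip": 0},{"turn": [0,0,0],"slide": [0,0,0.95],"grip": 0},{"turn": [0,0,0],"slide": [0,0,0.85],"grip": 0},{"turn": [0,0,0],"slide": [0.6,0.13,0],"grip": 0},{"turn": [0,0,0],"slide": [0.2,0.04,0],"grip": 0}])

```text
time_s: 3.9
ee_pos: [607.8, -45.3, 78.7]
tool_rot: [[-0.195, 0.981, 0.002], [0.981, 0.195, -0.006], [-0.006, 0.0, -1.0]]
ft_force: [-0.2, 0.6, 0.8]
grip_width: 0.1
```

Emit:
drive_tool(targets=[{"turn": [0,0,0],"slide": [0.35,0.07,0],"grip": 0},{"turn": [0,0,0],"slide": [0.35,0.07,0],"grip": 0},{"turn": [0,0,0],"slide": [0.35,0.07,0],"grip": 0},{"turn": [0,0,0],"slide": [0.35,0.07,0],"grip": 0},{"turn": [0,0,0],"slide": [0.35,0.07,0],"grip": 0}])

```text
time_s: 4.4
ee_pos: [608.2, 26.3, 81.0]
tool_rot: [[-0.189, 0.982, 0.005], [0.982, 0.189, -0.006], [-0.007, 0.004, -1.0]]
ft_force: [0.3, -0.7, -1.4]
grip_width: -0.5
```

Emit:
drive_tool(targets=[{"turn": [0,0,0],"slide": [0.2,0.04,0],"grip": 0},{"turn": [0,0,0],"slide": [0.2,0.04,0],"grip": 0},{"turn": [0,0,0],"slide": [0.15,0.03,0],"grip": 0}])

```text
time_s: 4.7
ee_pos: [608.9, 53.0, 81.6]
tool_rot: [[-0.192, 0.981, 0.007], [0.981, 0.192, -0.005], [-0.007, 0.006, -1.0]]
ft_force: [-0.2, -0.8, 0.0]
grip_width: -0.1
```

```bash
python3 - <<'E'
from h import *
f=grab('wrist','wrist3.png'); o=robot.get_obs(); print(o['ee_pos'],o['ft_force'])
E
```

```text
[609.00110295  53.64329338  81.58861324] [0.3972004  0.07447174 1.17878836]
```

View pics/wrist3.png

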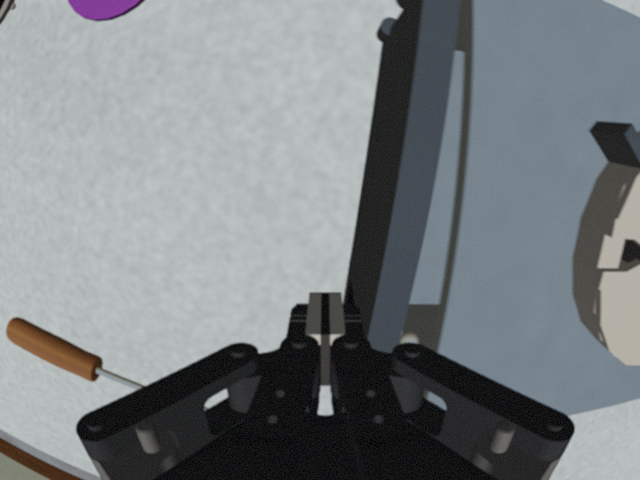

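The door is nearly shut, with a gap of about 20 mm between it at x≈400 px and the frame at x≈450 px. I'll keep pushing in small steps.

Emit:
drive_tool(targets=[{"turn": [0,0,0],"slide": [0.12,0.02,0],"grip": 0},{"turn": [0,0,0],"slide": [0.12,0.02,0],"grip": 0}])

```text
time_s: 4.95
ee_pos: [608.5, 62.6, 81.5]
tool_rot: [[-0.192, 0.981, 0.006], [0.981, 0.192, -0.007], [-0.008, 0.005, -1.0]]
ft_force: [0.5, -0.3, 0.7]
grip_width: -0.0
```

Emit:
drive_tool(targets=[{"turn": [0,0,0],"slide": [0.08,0.015,0],"grip": 0}])

```text
time_s: 5.05
ee_pos: [608.3, 65.7, 81.4]
tool_rot: [[-0.191, 0.981, 0.006], [0.981, 0.191, -0.008], [-0.009, 0.004, -1.0]]
ft_force: [2.5, -11.1, 0.0]
grip_width: -0.0
```

Emit:
drive_tool(targets=[{"turn": [0,0,0],"slide": [0.08,0.015,0],"grip": 0}])

```text
time_s: 5.15
ee_pos: [608.1, 65.9, 81.4]
tool_rot: [[-0.192, 0.981, 0.004], [0.981, 0.192, -0.013], [-0.013, 0.001, -1.0]]
ft_force: [4.4, -20.3, -0.0]
grip_width: 0.1
```

Emit:
drive_tool(targets=[{"turn": [0,0,0],"slide": [0,0,0],"grip": 0}])

```text
time_s: 5.25
ee_pos: [608.2, 64.6, 81.4]
tool_rot: [[-0.191, 0.982, 0.003], [0.982, 0.191, -0.014], [-0.014, 0.001, -1.0]]
ft_force: [-0.2, 0.6, -0.2]
grip_width: -0.1
```

```bash
python3 - <<'E'
from h import *
f=grab('wrist','wrist4.png'); o=robot.get_obs(); print(o['ee_pos'],o['ft_force'])
E
```

```text
[608.00625807  65.03919923  81.22142178] [ 1.09467257 -0.98821097  0.47076095]
```

View pics/wrist4.png

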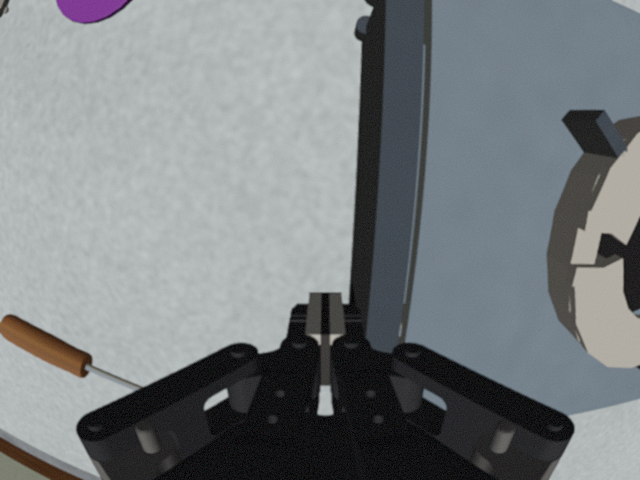

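The force rose to 20 N with almost no motion, so the door looks shut. I'll back off and check it.

Emit:
drive_tool(targets=[{"turn": [0,0,0],"slide": [-0.5,-0.1,0],"grip": 0},{"turn": [0,0,0],"slide": [-1,-0.2,-0.5],"grip": 0},{"turn": [0,0,0],"slide": [-0.5,-0.5,-0.9],"grip": 0},{"turn": [0,0,0],"slide": [-0.5,-0.5,-0.9],"grip": 0},{"turn": [0,0,0],"slide": [0,-0.5,-0.9],"grip": 0},{"turn": [0,0,0],"slide": [0,0,0],"grip": 0.5}])

```text
time_s: 5.9
ee_pos: [554.4, -47.0, 212.9]
tool_rot: [[-0.191, 0.982, 0.0], [0.982, 0.191, -0.011], [-0.011, -0.002, -1.0]]
ft_force: [1.2, -0.2, 0.4]
grip_width: 13.2
```

```bash
python3 - <<'E'
from h import *
f=grab('wrist','wrist5.png'); o=robot.get_obs(); print(o['ee_pos'],o['ft_force'])
pickle.dump((f,o),open('w5.pkl','wb'))
s=grab('side'); m=s['pixels'][225:365,240:365]; cv2.imwrite('pics/side5.png',cv2.resize(np.clip(m*1.3,0,255).astype(np.uint8),None,fx=5,fy=5,interpolation=cv2.INTER_CUBIC)[:600])
pickle.dump(s,open('s5.pkl','wb'))
E
```

```text
[553.88521951 -46.61173201 210.32472286] [-0.10280463 -0.15996603 -0.84516531]
```

View pics/wrist5.png

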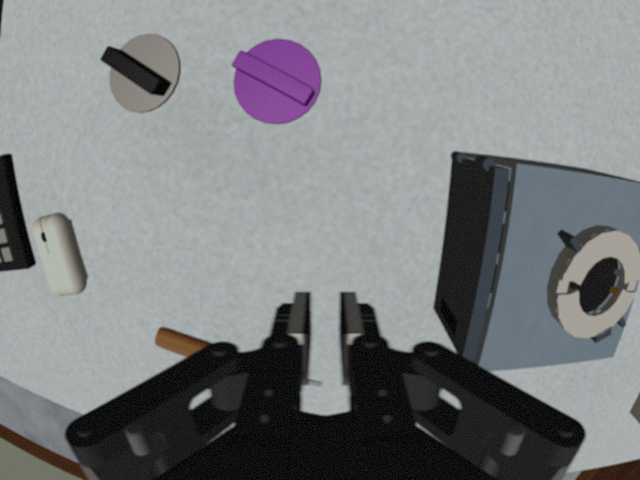

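View pics/side5.png

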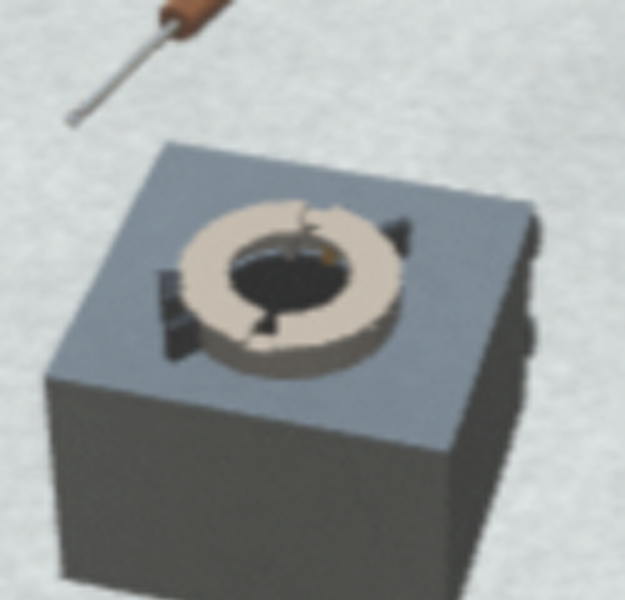

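The door looks shut against the frame; its top runs from (505,165) to (470,360) parallel to the unit edge. I'll quantify that and fit the unit and collar from this picture.

```bash
python3 - <<'E'
from h import *
f,o=pickle.load(open('w5.pkl','rb'))
cv2.imwrite('pics/z5.png',cv2.resize(f['pixels'][145:380,420:640],None,fx=2.5,fy=2.5,interpolation=cv2.INTER_CUBIC)[:600])
cv2.imwrite('pics/z5b.png',cv2.resize(f['pixels'][150:375,425:525],None,fx=6,fy=2.66,interpolation=cv2.INTER_CUBIC)[:600])
E
```

```text
(no output)
```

View pics/z5b.png

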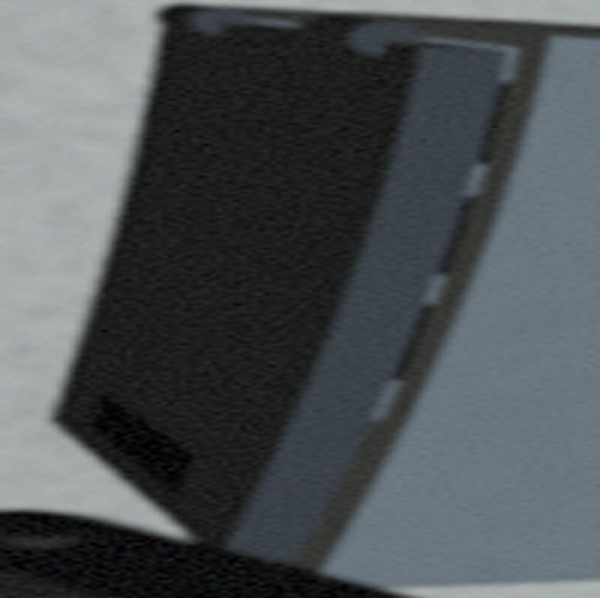

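View pics/z5.png

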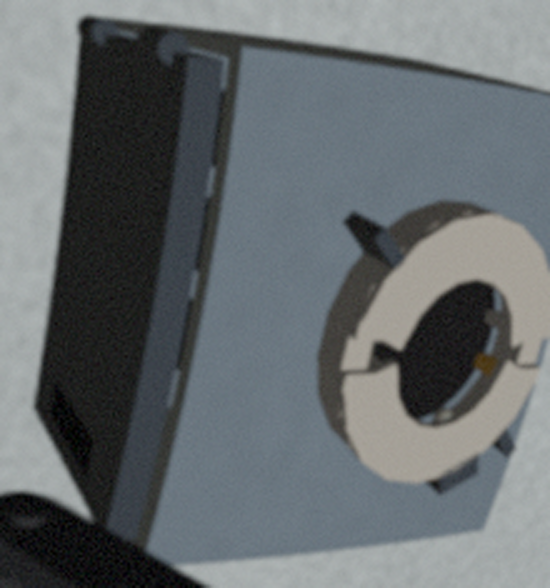

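```bash
python3 - <<'E'
from h import *
f,o=pickle.load(open('w5.pkl','rb'))
def ang(a,b,z):
    A,B=onz(f,*a,z),onz(f,*b,z);print(A.round(1),B.round(1),np.degrees(np.arctan2(*(B-A)[[1,0]])).round(2))
ang((494.2,166.9),(463,354.9),110); ang((425+505/6,150+50/2.66),(425+298/6,150+568/2.66),110); ang((516.3,165),(479.2,362.4),120)
# collar fit: slots etc from pixel picks; fit circle of bright collar top
g=f['pixels'].astype(int); hsv=cv2.cvtColor(f['pixels'],cv2.COLOR_BGR2HSV)
m=(hsv[...,2]>150); m[:220]=0;m[345:]=0;m[:,:545]=0; 
print(m.sum(), cv2.cvtColor(f['pixels'],cv2.COLOR_BGR2GRAY)[300,570:585], hsv[325,570:585])
E
```

```text
[478.7  56.9 110. ] [629.8  81.6 110. ] 9.3
[476.9  69.1 110. ] [637.3  96.  110. ] 9.54
[473.1  68.6 120. ] [629.4  93.4 120. ] 9.0
4685 [159 161 162 162 161 159 162 162 146 103  45  22  27  30  28] [[ 20  19 165]
 [ 18  20 167]
 [ 18  20 164]
 [ 18  18 166]
 [ 21  20 163]
 [ 18  19 165]
 [ 15  22 166]
 [ 19  22 166]
 [ 18  20 164]
 [ 23  19 165]
 [ 15  18 166]
 [ 23  20 164]
 [ 19  22 165]
 [ 16  17 164]
 [ 16  20 165]]
```

The door is shut: its edge is at 9.3-9.5° against the unit edge at 9.0°. Next I move over the cap, turning the tool x axis from 101° to 153°.

Emit:
drive_tool(targets=[{"turn": [0,0,-0.97],"slide": [-0.5,-0.42,0.1],"grip": 0.7},{"turn": [0,0,-0.97],"slide": [-0.46,-0.46,0.2],"grip": 0.7},{"turn": [0,0,-0.97],"slide": [-0.41,-0.5,0.2],"grip": 0.7},{"turn": [0,0,-0.97],"slide": [-0.36,-0.54,0.2],"grip": 0.7},{"turn": [0,0,-0.97],"slide": [-0.3,-0.57,0.2],"grip": 0.7},{"turn": [0,0,-0.97],"slide": [-0.24,-0.6,0.2],"grip": 0.7},{"turn": [0,0,-0.97],"slide": [-0.17,-0.62,0.2],"grip": 0.7},{"turn": [0,0,-0.97],"slide": [-0.1,-0.64,0.2],"grip": 0.7},{"turn": [0,0,-0.97],"slide": [-0.04,-0.65,0.2],"grip": 0.7},{"turn": [0,0,0],"slide": [0,0,0],"grip": 0.7}])

```text
time_s: 7.0
ee_pos: [438.8, -253.3, 124.5]
tool_rot: [[-0.913, 0.406, -0.034], [0.407, 0.914, -0.002], [0.03, -0.016, -0.999]]
ft_force: [-0.5, -1.1, 0.1]
grip_width: 60.0
```

```bash
python3 - <<'E'
from h import *
f=grab('wrist','wrist6.png'); o=robot.get_obs(); print(o['time_s'],o['ee_pos'],o['tool_rot'].round(3),o['q'].round(1),o['grip_width'])
pickle.dump((f,o),open('w6.pkl','wb'))
E
```

```text
7.05 [ 439.75320651 -252.69576158  124.90856336] [[-0.913  0.407 -0.033]
 [ 0.407  0.913 -0.003]
 [ 0.029 -0.016 -0.999]] [-11.2  17.6 -23.6   0.7 -50.6 -13.3] 59.533595891887146
```

View pics/wrist6.png

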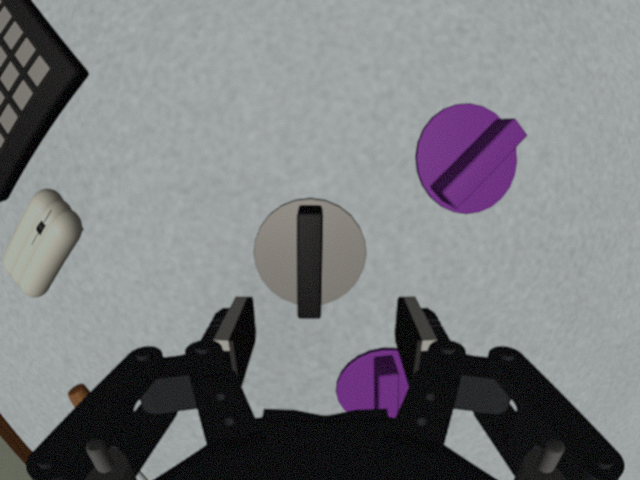

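The cap is centred at (310,252) and the bar runs nearly along image vertical, so the jaw axis is almost perpendicular to it. I'll refit.

```bash
cat > fitcap.py <<'E'
from h import *
from scipy.optimize import minimize
def fit(f,win,x0,z0=0,dth=75,draw=None,disc=True):
    g=cv2.cvtColor(f['pixels'],cv2.COLOR_BGR2GRAY)
    w=np.zeros(g.shape,bool);w[win[0]:win[1],win[2]:win[3]]=1
    dark=(w&(g<dth)).astype(np.uint8);n,l,s,c=cv2.connectedComponentsWithStats(dark);k=1+np.argmax(s[1:,4]);dark=(l==k).astype(np.float32)
    cost=lambda p:((hullmask(wproj(f,barpts(p[0],p[1],p[2],22+z0)))-dark)**2).sum()/dark.sum()
    x0=np.array(x0,float);sx=[x0,x0+[5,0,0],x0+[0,5,0],x0+[0,0,.15]]
    r=minimize(cost,x0,method='Nelder-Mead',options=dict(initial_simplex=sx))
    return r
def draw(f,p,win,fn,z0=0,sc=4):
    im=f['pixels'].copy();im=cv2.resize(im[win[0]:win[1],win[2]:win[3]],None,fx=sc,fy=sc,interpolation=cv2.INTER_CUBIC)
    for P,col in ((barpts(*p,22+z0),(0,255,0)),(discpts(p[0],p[1],22+z0),(0,0,255)),(discpts(p[0],p[1],16+z0),(255,0,0))):
        for u,v in wproj(f,P): cv2.circle(im,(int((u-win[2]+.5)*sc),int((v-win[0]+.5)*sc)),2,col,-1)
    cv2.imwrite('pics/'+fn,im)
E
python3 - <<'E'
from fitcap import *
f,o=pickle.load(open('w6.pkl','rb'))
win=(190,325,240,380)
r=fit(f,win,[448,-250,np.radians(63)]);print(r.x,np.degrees(r.x[2]),r.fun);draw(f,r.x,win,'fit6.png')
# independent: disc from non-dark-of-background: edges
E
```

```text
[ 450.48418207 -249.29003317    1.13710697] 65.15143039208894 0.06578324735164642
```

View pics/fit6.png

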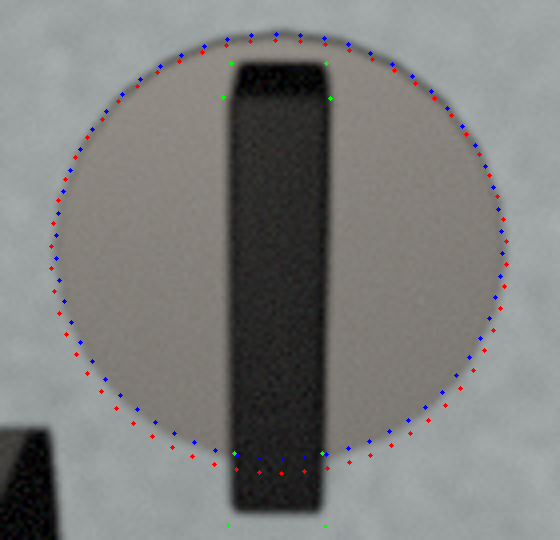

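Emit:
drive_tool(targets=[{"turn": [-0.15,-0.28,0.14],"slide": [-0.2,0.17,0.9],"grip": 0.7},{"turn": [0,0,0],"slide": [0,0,0.3],"grip": 0.7},{"turn": [0,0,0],"slide": [0,0,0],"grip": 0.7}])

```text
time_s: 7.35
ee_pos: [451.6, -247.9, 74.3]
tool_rot: [[-0.906, 0.423, 0.003], [0.423, 0.906, -0.0], [-0.003, 0.001, -1.0]]
ft_force: [-0.8, 0.1, 1.2]
grip_width: 59.7
```

```bash
python3 - <<'E'
from fitcap import *
f=grab('wrist','wrist7.png'); o=robot.get_obs(); print(o['time_s'],o['ee_pos'],o['tool_rot'].round(3),o['ft_force'])
pickle.dump((f,o),open('w7.pkl','wb'))
E
```

```text
7.4 [ 451.61845986 -247.89804826   74.72229842] [[-0.906  0.422  0.003]
 [ 0.422  0.906 -0.   ]
 [-0.003  0.001 -1.   ]] [-1.01014446 -0.25997279  0.09819812]
```

View pics/wrist7.png

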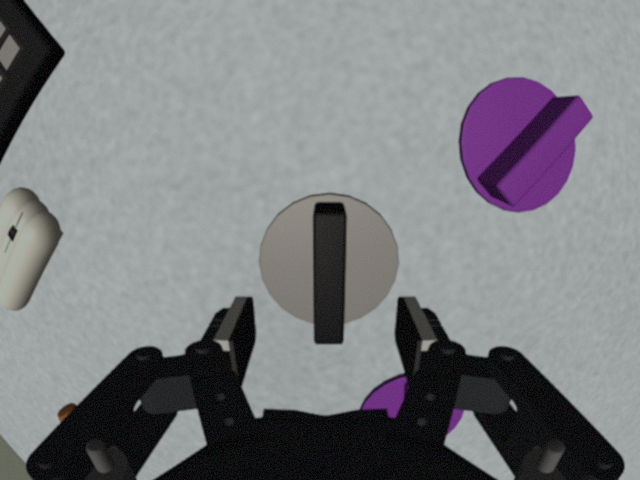

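```bash
python3 - <<'E'
from fitcap import *
f,o=pickle.load(open('w7.pkl','rb'))
win=(180,350,250,390)
g=f['pixels'].copy(); f['pixels'][:, :]=g
r=fit(f,(180,350,290,375),[450,-250,np.radians(65)]);print(r.x,np.degrees(r.x[2]),r.fun);draw(f,r.x,win,'fit7.png',sc=3.5)
p=r.x[:2]-o['ee_pos'][:2]; print('rel tool xy', p@o['tool_rot'][:2,0],p@o['tool_rot'][:2,1])
E
```

```text
[ 449.86128293 -249.67345396    1.12842641] 64.65407087742348 0.07123461365699768
rel tool xy 0.842992071730523 -2.351399640887325
```

View pics/fit7.png

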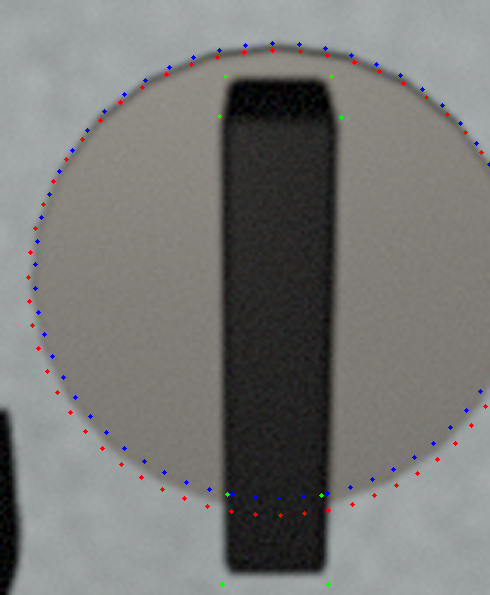

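Emit:
drive_tool(targets=[{"turn": [0,0,0],"slide": [0.02,-0.07,0.7],"grip": 0.7},{"turn": [0,0,0],"slide": [0,0,0.4],"grip": 0.7},{"turn": [0,0,0],"slide": [0,0,0],"grip": 0.7}])

```text
time_s: 7.7
ee_pos: [454.0, -248.9, 32.2]
tool_rot: [[-0.907, 0.42, 0.009], [0.42, 0.907, -0.002], [-0.009, 0.002, -1.0]]
ft_force: [-0.8, 0.6, -0.4]
grip_width: 59.9
```

Emit:
drive_tool(targets=[{"turn": [0,0.08,0],"slide": [0.08,-0.07,0.12],"grip": 0.7},{"turn": [0,0,0],"slide": [0,0,0.06],"grip": 0.7},{"turn": [0,0,0],"slide": [0,0,0],"grip": 0.7}])

```text
time_s: 8.0
ee_pos: [452.1, -249.9, 27.1]
tool_rot: [[-0.908, 0.419, 0.005], [0.419, 0.908, 0.001], [-0.004, 0.003, -1.0]]
ft_force: [-0.9, -0.2, -0.1]
grip_width: 59.6
```

Emit:
drive_tool(targets=[{"turn": [0,0.03,0],"slide": [0.05,-0.03,0.05],"grip": 0.7},{"turn": [0,0,0],"slide": [0,0,0],"grip": 0.7}])

```text
time_s: 8.2
ee_pos: [450.4, -250.3, 26.2]
tool_rot: [[-0.908, 0.419, 0.005], [0.419, 0.908, 0.001], [-0.003, 0.003, -1.0]]
ft_force: [-0.4, 0.7, -0.3]
grip_width: 59.9
```

```bash
python3 - <<'E'
from fitcap import *
f=grab('wrist','wrist8.png'); o=robot.get_obs(); print(o['time_s'],o['ee_pos'],o['tool_rot'].round(3),o['ft_force'])
pickle.dump((f,o),open('w8.pkl','wb'))
E
```

```text
8.25 [ 450.74938668 -250.38402318   26.36923515] [[-0.908  0.419  0.005]
 [ 0.419  0.908  0.001]
 [-0.004  0.003 -1.   ]] [-0.19939335 -0.21589552  0.14365986]
```

View pics/wrist8.png

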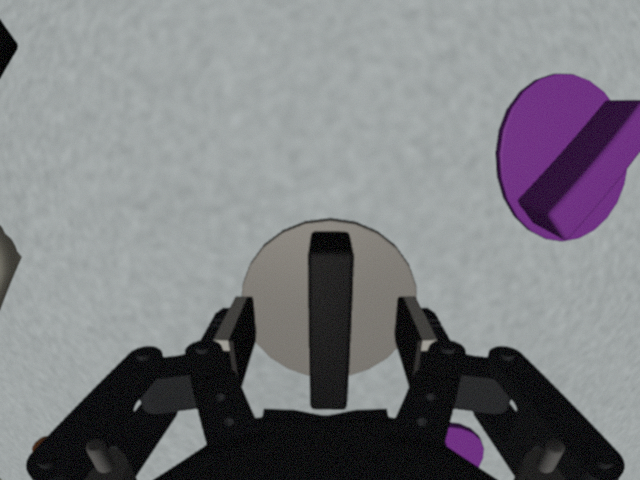

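The bar is at x≈330, midway between the pads at 250 and 400. Closing the gripper.

Emit:
drive_tool(targets=[{"turn": [0,0,0],"slide": [0,0,0],"grip": 0},{"turn": [0,0,0],"slide": [0,0,0],"grip": 0},{"turn": [0,0,0],"slide": [0,0,0],"grip": 0},{"turn": [0,0,0],"slide": [0,0,0],"grip": 0},{"turn": [0,0,0],"slide": [0,0,0],"grip": 0}], squeeze=60)

```text
time_s: 8.75
ee_pos: [451.2, -250.6, 27.1]
tool_rot: [[-0.908, 0.419, 0.006], [0.419, 0.908, 0.001], [-0.006, 0.003, -1.0]]
ft_force: [-0.8, -0.7, -0.1]
grip_width: 14.9
```

```bash
python3 - <<'E'
from fitcap import *
f=grab('wrist','wrist9.png'); o=robot.get_obs(); print(o['time_s'],o['ee_pos'],o['tool_rot'].round(3),o['ft_force'],o['grip_width'])
pickle.dump((f,o),open('w9.pkl','wb'))
E
```

```text
8.8 [ 451.12304315 -250.62541492   27.09717095] [[-0.908  0.419  0.006]
 [ 0.419  0.908  0.001]
 [-0.006  0.003 -1.   ]] [0.00209994 0.71121386 1.42213047] 14.654003088685503
```

View pics/wrist9.png

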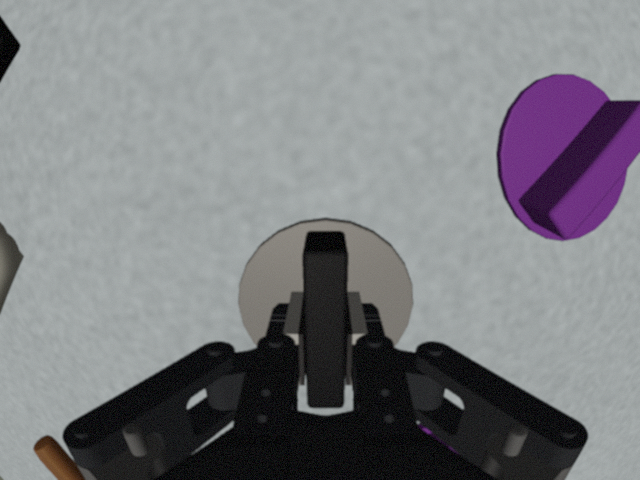

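The cap is gripped at 14.8 mm opening and centred. Now lift, then traverse while turning towards the slot direction.

Emit:
drive_tool(targets=[{"turn": [0,0,0],"slide": [0,0,-0.3],"grip": 0},{"turn": [0,0,0],"slide": [0,0,-1],"grip": 0},{"turn": [0,0,0],"slide": [0,0,-1],"grip": 0},{"turn": [0,0,0],"slide": [0,0,-1],"grip": 0},{"turn": [0,0,0],"slide": [0,0,-1],"grip": 0},{"turn": [0,0,0],"slide": [0,0,-0.8],"grip": 0},{"turn": [0,0,0],"slide": [0,0,0],"grip": 0}])

```text
time_s: 9.5
ee_pos: [448.0, -250.7, 242.1]
tool_rot: [[-0.908, 0.419, 0.003], [0.419, 0.908, 0.001], [-0.002, 0.002, -1.0]]
ft_force: [0.3, -0.4, 0.1]
grip_width: 14.8
```

Emit:
drive_tool(targets=[{"turn": [0,0,-0.93],"slide": [0.29,0.97,0],"grip": 0},{"turn": [0,0,-0.93],"slide": [0.18,0.99,0],"grip": 0},{"turn": [0,0,-0.93],"slide": [0.1,1,0],"grip": 0},{"turn": [0,0,-0.93],"slide": [-0.01,1,0],"grip": 0},{"turn": [0,0,-0.93],"slide": [-0.1,1,0],"grip": 0},{"turn": [0,0,-0.93],"slide": [-0.2,0.99,0],"grip": 0},{"turn": [0,0,0],"slide": [-0.3,0.96,0],"grip": 0},{"turn": [0,0,0],"slide": [-0.3,0.96,0],"grip": 0},{"turn": [0,0,0],"slide": [-0.3,0.96,0],"grip": 0}])

```text
time_s: 10.4
ee_pos: [493.5, 116.4, 243.7]
tool_rot: [[-0.986, -0.164, 0.002], [-0.164, 0.986, 0.002], [-0.002, 0.001, -1.0]]
ft_force: [1.6, -1.0, 0.3]
grip_width: 14.9
```

Emit:
drive_tool(targets=[{"turn": [0,0,0],"slide": [-0.36,0.8,0],"grip": 0},{"turn": [0,0,0],"slide": [-0.36,0.8,0],"grip": 0},{"turn": [0,0,0],"slide": [-0.36,0.8,0],"grip": 0},{"turn": [0,0,0],"slide": [-0.3,0.65,0.4],"grip": 0},{"turn": [0,0,0],"slide": [0,0,0],"grip": 0}])

```text
time_s: 10.9
ee_pos: [525.4, 254.8, 225.4]
tool_rot: [[-0.986, -0.17, -0.003], [-0.17, 0.986, 0.001], [0.003, 0.001, -1.0]]
ft_force: [-0.9, -0.1, -1.7]
grip_width: 15.1
```

```bash
python3 - <<'E'
from fitcap import *
f=grab('wrist','wrist10.png'); o=robot.get_obs(); print(o['time_s'],o['ee_pos'],o['tool_rot'].round(3),o['ft_force'],o['grip_width'])
pickle.dump((f,o),open('w10.pkl','wb'))
E
```

```text
10.95 [525.69759824 253.83096114 226.94912795] [[-0.986 -0.169 -0.001]
 [-0.169  0.986  0.001]
 [ 0.001  0.001 -1.   ]] [ 0.61418756  0.0637208  -0.08354861] 14.931090900294036
```

View pics/wrist10.png

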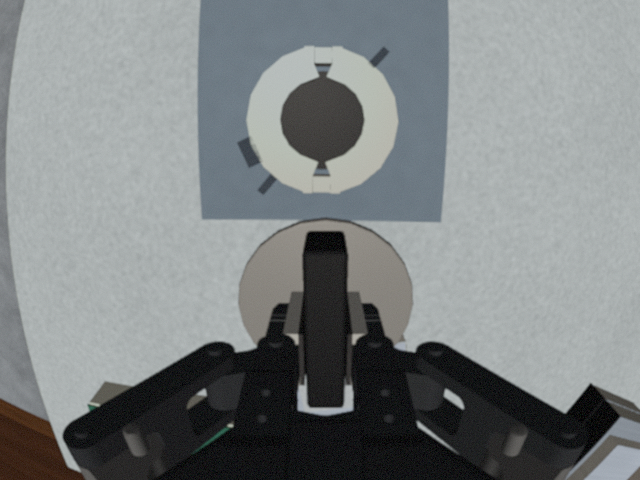

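The view is clear: the collar centre is at (322,119), the slots at (323,68) and (321,172), the ridges at (380,56) and (267,184), and the held cap is at (325,300). I'll compute the poses of both the collar and the held cap.

```bash
cat > fitcol.py <<'E'
from fitcap import *
def circfit(f,pts,z,r=None):
    from scipy.optimize import least_squares
    W=np.array([onz(f,u,v,z)[:2] for u,v in pts])
    c0=W.mean(0)
    if r is None:
        s=least_squares(lambda p:np.hypot(*(W-p[:2]).T)-p[2],[*c0,40],loss='soft_l1');return s.x,np.sqrt(2*s.cost/len(W))
    s=least_squares(lambda p:np.hypot(*(W-p[:2]).T)-r,c0,loss='soft_l1');return s.x,np.sqrt(2*s.cost/len(W))
def radial(f,cx,cy,r0,r1,sign,angs):
    g=cv2.GaussianBlur(cv2.cvtColor(f['pixels'],cv2.COLOR_BGR2GRAY).astype(np.float32),(0,0),1)
    out=[]
    for a in angs:
        rr=np.arange(r0,r1,.25);u=cx+rr*np.cos(a);v=cy+rr*np.sin(a)
        p=cv2.remap(g,u.astype(np.float32)[None],v.astype(np.float32)[None],cv2.INTER_LINEAR)[0]
        d=np.gradient(p)*sign;k=np.argmax(d);out.append((u[k],v[k]))
    return np.array(out)
E
python3 - <<'E'
from fitcol import *
f,o=pickle.load(open('w10.pkl','rb'))
T=o['ee_pos'];R=o['tool_rot']
A=np.radians([a for a in range(0,360,5) if min(abs((a-x+180)%360-180) for x in(90,270))>18])
inn=radial(f,322,119,32,50,+1,A)
print('throat',circfit(f,inn,138),circfit(f,inn,138,25.5))
A2=np.radians([a for a in range(0,360,5) if min(abs((a-x+180)%360-180) for x in(90,270))>18 and min(abs((a-x+180)%360-180) for x in(130,145,160,310))>12])
out=radial(f,322,119,62,85,-1,A2)
print('outer',circfit(f,out,138),circfit(f,out,138,46))
# held cap disc : z=TCP-27+16..22 ; disc top edge upper arc
zc=T[2]-27.1
dA=np.radians(range(190,351,4)); d=radial(f,325,300,65,95,+1,dA)  # inner->outer : dark rim then floor
for z in (16,22):
    c,e=circfit(f,d,zc+z,40);print('disc z',z,c,e,'rel tool',(c-T[:2])@R[:2,0],(c-T[:2])@R[:2,1])
for n,p in dict(slotA=(323,56),slotB=(321.5,186)).items(): print(n,onz(f,*p,138))
im=cv2.resize(f['pixels'][20:235,190:460],None,fx=2.9,fy=2.9,interpolation=cv2.INTER_CUBIC)[:600];cv2.imwrite('pics/z10.png',im)
E
```

```text
throat (array([541.44346394, 172.90127726,  25.28685818]), np.float64(0.13819479183789599)) (array([541.44533692, 172.90347942]), np.float64(0.2506683918757564))
outer (array([541.44651846, 172.9669898 ,  46.41156295]), np.float64(0.25973634859823047)) (array([541.33184986, 172.81668333]), np.float64(0.45533016095666967))
disc z 16 [525.6021334  255.37899565] 1.4285559874161564 rel tool -0.16788167986505584 1.5418617012934872
disc z 22 [525.76790413 254.60611495] 1.34920966311779 rel tool -0.2004689736083823 0.7520758503081548
slotA [547.36236851 133.88077713 138.        ]
slotB [534.62003909 214.12642763 138.        ]
```

View pics/z10.png

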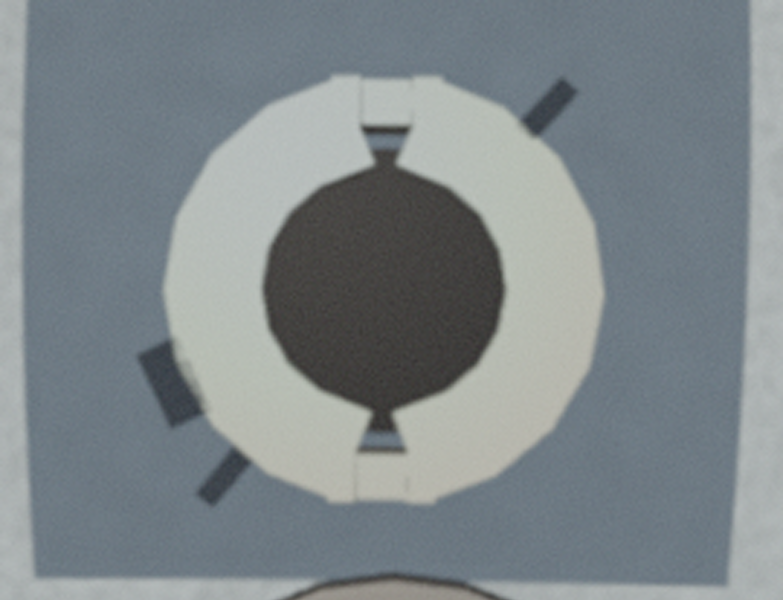

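Emit:
drive_tool(targets=[{"turn": [0,0,0.12],"slide": [-0.02,-0.7,0],"grip": 0},{"turn": [0,0,0],"slide": [-0.02,-0.7,0],"grip": 0},{"turn": [0,0,0],"slide": [0,-0.6,0.4],"grip": 0},{"turn": [0,0,0],"slide": [0,0,0.6],"grip": 0},{"turn": [0,0,0],"slide": [0,0,0],"grip": 0}])

```text
time_s: 11.45
ee_pos: [538.5, 168.8, 187.9]
tool_rot: [[-0.988, -0.156, -0.001], [-0.156, 0.988, 0.0], [0.001, 0.001, -1.0]]
ft_force: [0.1, -0.3, -0.9]
grip_width: 14.4
```

```bash
cat > st.py <<'E'
from h import *
import sys
o=robot.get_obs();R=o['tool_rot'];p=o['ee_pos']
cap=p+R[:,1]*0.5
d=np.array([541.4,172.9])-cap[:2]
z=R[:,2];ax=np.cross(z,[0,0,-1]);axt=R.T@ax
print('t',o['time_s'],'p',p.round(2),'a',np.degrees(np.arctan2(R[1,0],R[0,0]))%360,'err tool xy',(d@R[:2,0]).round(2),(d@R[:2,1]).round(2),'tilt fix units',np.degrees(axt)[:2]/6,'F',o['ft_force'].round(1),'M',o['torque'].round(2),'w',o['grip_width'].round(1))
E
python3 st.py
```

```text
Traceback (most recent call last):
  File "st.py", line 7, in <module>
    print('t',o['time_s'],'p',p.round(2),'a',np.degrees(np.arctan2(R[1,0],R[0,0]))%360,'err tool xy',(d@R[:2,0]).round(2),(d@R[:2,1]).round(2),'tilt fix units',np.degrees(axt)[:2]/6,'F',o['ft_force'].round(1),'M',o['torque'].round(2),'w',o['grip_width'].round(1))
                                                                                                                                                                                                                                              ^^^^^^^^^^^^^^^^^^^^^
AttributeError: 'float' object has no attribute 'round'
```

Emit:
drive_tool(targets=[{"turn": [0,0,0],"slide": [-0.08,0.07,0.2],"grip": 0},{"turn": [0,0,0],"slide": [0,0,0],"grip": 0}])

```text
time_s: 11.65
ee_pos: [541.7, 171.4, 181.5]
tool_rot: [[-0.988, -0.155, 0.001], [-0.155, 0.988, 0.001], [-0.001, 0.001, -1.0]]
ft_force: [-0.2, 0.0, -0.9]
grip_width: 14.8
```

```bash
sed -i "s/,'w',.*/,'w',o['grip_width'])/" st.py; python3 st.py; python3 - <<'E'
from h import *
o=robot.get_obs();print(o['ee_pos']);f=grab('wrist','wrist11.png');pickle.dump((f,o),open('w11.pkl','wb'));o=robot.get_obs();print(o['ee_pos'])
s=grab('side','side11.png'); cv2.imwrite('pics/side11z.png',cv2.resize(s['pixels'][200:320,230:380],None,fx=5,fy=5,interpolation=cv2.INTER_CUBIC))
E
```

```text
t 11.65 p [541.73 171.41 181.51] a 188.9033091696549 err tool xy 0.09 1.02 tilt fix units [0.00801983 0.00979217] F [-0.2  0.  -0.9] M [-0.01  0.03  0.01] w 14.814528818341495
[541.72886846 171.40973145 181.51423924]
[542.39004299 171.70763215 182.65709313]
```

View pics/wrist11.png

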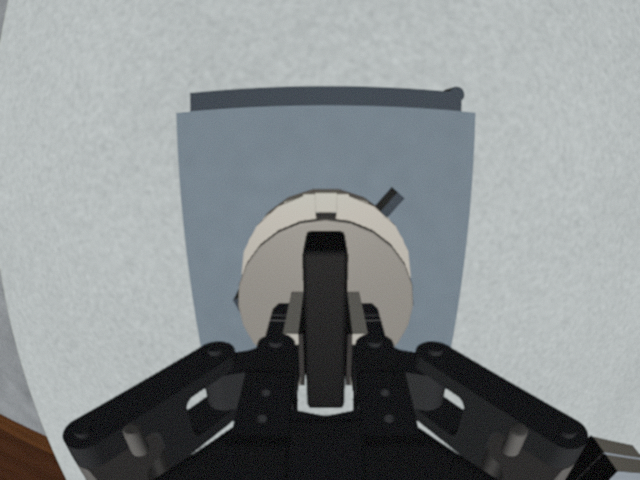

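View pics/side11z.png

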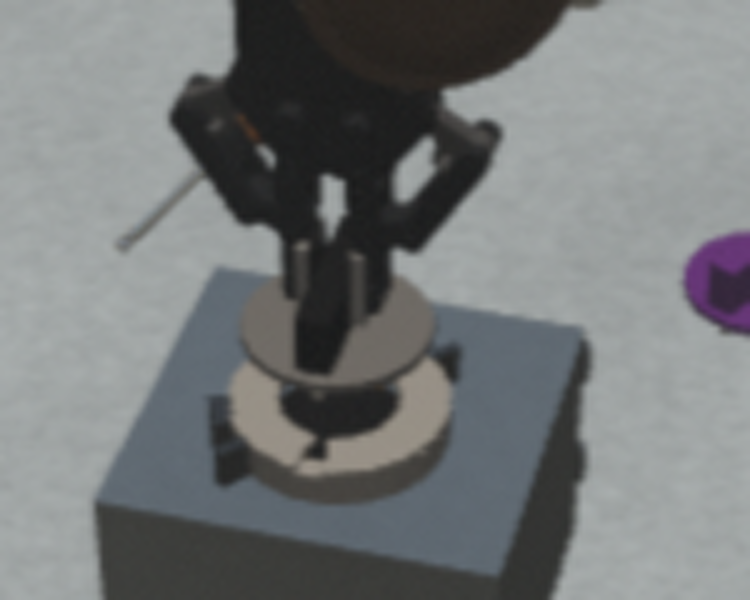

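The slot at (326,210) lines up with the bar at x≈325, and the side view shows the cap above the collar mouth. Now I descend gently, watching the force.

Emit:
drive_tool(targets=[{"turn": [0,0,0],"slide": [0,0.02,0.3],"grip": 0},{"turn": [0,0,0],"slide": [0,0,0],"grip": 0}])

```text
time_s: 11.95
ee_pos: [542.9, 173.8, 171.4]
tool_rot: [[-0.988, -0.157, 0.006], [-0.157, 0.988, 0.003], [-0.006, 0.003, -1.0]]
ft_force: [0.2, -1.1, -1.7]
grip_width: 14.8
```

```bash
python3 st.py
```

```text
t 11.95 p [542.92 173.78 171.38] a 189.00970448649207 err tool xy 1.64 -1.13 tilt fix units [0.02393224 0.06101158] F [ 0.2 -1.1 -1.7] M [-0.02  0.03 -0.09] w 14.814209859166457
```

Emit:
drive_tool(targets=[{"turn": [0.02,0.06,0],"slide": [0.04,-0.03,0.08],"grip": 0},{"turn": [0,0,0],"slide": [0,0,0],"grip": 0}])

```text
time_s: 12.15
ee_pos: [541.4, 172.7, 167.9]
tool_rot: [[-0.988, -0.158, -0.0], [-0.158, 0.988, -0.0], [0.0, 0.0, -1.0]]
ft_force: [-0.3, 0.0, -0.3]
grip_width: 14.8
```

```bash
python3 st.py
```

```text
t 12.15 p [541.43 172.72 167.91] a 189.06726897001988 err tool xy 0.0 -0.31 tilt fix units [ 0.00034552 -0.00307369] F [-0.3  0.  -0.3] M [-0.01  0.02 -0.  ] w 14.754697349224404
```

Aligned within the noise. I'll lower it into the throat in small steps.

Emit:
drive_tool(targets=[{"turn": [0,0,0],"slide": [0,0,0.1],"grip": 0}])

```text
time_s: 12.25
ee_pos: [541.9, 173.0, 164.4]
tool_rot: [[-0.987, -0.158, 0.001], [-0.158, 0.987, 0.001], [-0.001, 0.0, -1.0]]
ft_force: [-0.3, -0.6, -1.7]
grip_width: 15.0
```

Emit:
drive_tool(targets=[{"turn": [0,0,0],"slide": [0,0,0.1],"grip": 0}])

```text
time_s: 12.35
ee_pos: [541.8, 172.9, 160.1]
tool_rot: [[-0.987, -0.158, 0.001], [-0.158, 0.987, 0.0], [-0.001, 0.0, -1.0]]
ft_force: [-2.4, 0.3, 5.5]
grip_width: 14.7
```

Emit:
drive_tool(targets=[{"turn": [0,0,0],"slide": [0,0,0.1],"grip": 0}])

```text
time_s: 12.45
ee_pos: [541.6, 172.8, 156.1]
tool_rot: [[-0.987, -0.158, 0.0], [-0.158, 0.987, 0.0], [-0.0, 0.0, -1.0]]
ft_force: [-1.5, -0.4, -0.4]
grip_width: 14.9
```

```bash
python3 st.py
```

```text
t 12.45 p [541.55 172.81 156.1 ] a 189.08625503785348 err tool xy 0.14 -0.38 tilt fix units [0.00026627 0.00313847] F [-1.5 -0.4 -0.4] M [-0.09  0.39  0.05] w 14.9216997421845
```

Emit:
drive_tool(targets=[{"turn": [0,0,0],"slide": [0,0,0.08],"grip": 0}])

```text
time_s: 12.55
ee_pos: [541.5, 172.8, 152.4]
tool_rot: [[-0.987, -0.158, 0.0], [-0.158, 0.987, 0.0], [-0.0, 0.0, -1.0]]
ft_force: [0.1, -0.1, -0.6]
grip_width: 14.5
```

Emit:
drive_tool(targets=[{"turn": [0,0,0],"slide": [0,0,0.06],"grip": 0}])

```text
time_s: 12.65
ee_pos: [541.5, 172.8, 149.5]
tool_rot: [[-0.987, -0.158, 0.0], [-0.158, 0.987, 0.0], [-0.0, 0.0, -1.0]]
ft_force: [0.1, -0.4, -0.4]
grip_width: 14.9
```

Emit:
drive_tool(targets=[{"turn": [0,0,0],"slide": [0,0,0.05],"grip": 0}])

```text
time_s: 12.75
ee_pos: [541.7, 172.7, 149.0]
tool_rot: [[-0.987, -0.159, 0.001], [-0.159, 0.987, -0.0], [-0.001, -0.001, -1.0]]
ft_force: [-8.1, -0.3, 19.1]
grip_width: 14.8
```

```bash
python3 st.py
```

```text
t 12.75 p [541.74 172.73 149.04] a 189.1230591144381 err tool xy 0.31 -0.28 tilt fix units [-0.00569654  0.00733863] F [-8.1 -0.3 19.1] M [ 0.1   2.33 -0.01] w 14.754833978575235
```

It is seated at z=149.0, as predicted. I'll relax the press and then turn clockwise from above, which is +z about the tool.

Emit:
drive_tool(targets=[{"turn": [0,0,0],"slide": [0,0,0],"grip": 0}])

```text
time_s: 12.85
ee_pos: [542.1, 172.9, 149.6]
tool_rot: [[-0.987, -0.159, 0.002], [-0.159, 0.987, 0.0], [-0.002, -0.0, -1.0]]
ft_force: [0.1, -0.2, -1.9]
grip_width: 14.9
```

Emit:
drive_tool(targets=[{"turn": [0,0,0.8],"slide": [0,0,0.005],"grip": 0}])

```text
time_s: 12.95
ee_pos: [542.3, 173.1, 149.5]
tool_rot: [[-0.997, -0.074, 0.003], [-0.074, 0.997, 0.001], [-0.003, 0.0, -1.0]]
ft_force: [-1.8, -0.2, -0.6]
grip_width: 14.8
```

```bash
python3 st.py
```

```text
t 12.95 p [542.28 173.08 149.52] a 184.22388070343348 err tool xy 0.89 -0.62 tilt fix units [0.00320812 0.02661608] F [-1.8 -0.2 -0.6] M [-0.01  0.06 -0.03] w 14.81827428636297
```

Emit:
drive_tool(targets=[{"turn": [0,0.02,0.8],"slide": [0.015,-0.01,0.01],"grip": 0},{"turn": [0,0,0.8],"slide": [0,0,0.01],"grip": 0}])

```text
time_s: 13.15
ee_pos: [541.5, 173.0, 149.1]
tool_rot: [[-0.995, 0.1, 0.001], [0.1, 0.995, 0.001], [-0.0, 0.001, -1.0]]
ft_force: [-4.4, 1.3, 3.6]
grip_width: 15.2
```

```bash
python3 st.py
```

```text
t 13.15 p [541.5  172.95 149.14] a 174.2718115957909 err tool xy 0.09 -0.56 tilt fix units [0.00917199 0.00388121] F [-4.4  1.3  3.6] M [0.32 0.8  0.11] w 15.165953993923273
```

Following well. 25.4° remain.

Emit:
drive_tool(targets=[{"turn": [0,0,0.8],"slide": [0,-0.01,0],"grip": 0},{"turn": [0,0,0.8],"slide": [0,0,0],"grip": 0},{"turn": [0,0,0.8],"slide": [0,0,0],"grip": 0}])

```text
time_s: 13.45
ee_pos: [540.7, 173.2, 149.2]
tool_rot: [[-0.936, 0.353, -0.001], [0.353, 0.936, 0.002], [0.001, 0.001, -1.0]]
ft_force: [-0.5, -0.5, 0.8]
grip_width: 14.6
```

```bash
python3 st.py
```

```text
t 13.45 p [540.69 173.16 149.19] a 159.32946680436618 err tool xy -0.76 -0.5 tilt fix units [ 0.01260799 -0.0100452 ] F [-0.5 -0.5  0.8] M [0.01 0.23 0.15] w 14.647950432768596
```

Emit:
drive_tool(targets=[{"turn": [0,0,0.85],"slide": [-0.01,-0.01,0.005],"grip": 0},{"turn": [0,0,0.8],"slide": [0,0,0],"grip": 0},{"turn": [0,0,0],"slide": [0,0,0.005],"grip": 0}])

```text
time_s: 13.75
ee_pos: [540.5, 173.3, 149.2]
tool_rot: [[-0.858, 0.514, -0.001], [0.514, 0.858, 0.002], [0.002, 0.001, -1.0]]
ft_force: [-1.2, -0.8, 2.0]
grip_width: 14.6
```

```bash
python3 st.py;  python3 - <<'E'
from h import *
o=robot.get_obs();f=grab('wrist','wrist12.png');pickle.dump((f,o),open('w12.pkl','wb'))
s=grab('side','side12.png'); cv2.imwrite('pics/side12z.png',cv2.resize(s['pixels'][200:320,230:380],None,fx=5,fy=5,interpolation=cv2.INTER_CUBIC))
t=grab('top'); cv2.imwrite('pics/top12z.png',cv2.resize(t['pixels'][200:300,230:360],None,fx=5,fy=5,interpolation=cv2.INTER_CUBIC))
E
python3 st.py
```

```text
t 13.75 p [540.53 173.25 149.2 ] a 149.09784502591157 err tool xy -0.93 -0.36 tilt fix units [ 0.01380349 -0.01590869] F [-1.2 -0.8  2. ] M [-0.22  0.29  0.05] w 14.620914292641508
t 13.9 p [540.58 173.24 149.23] a 149.1683283266051 err tool xy -0.87 -0.37 tilt fix units [ 0.01613403 -0.01642758] F [-1.8 -0.6  2.4] M [-0.    0.48  0.  ] w 15.077059211356323
```

View pics/wrist12.png

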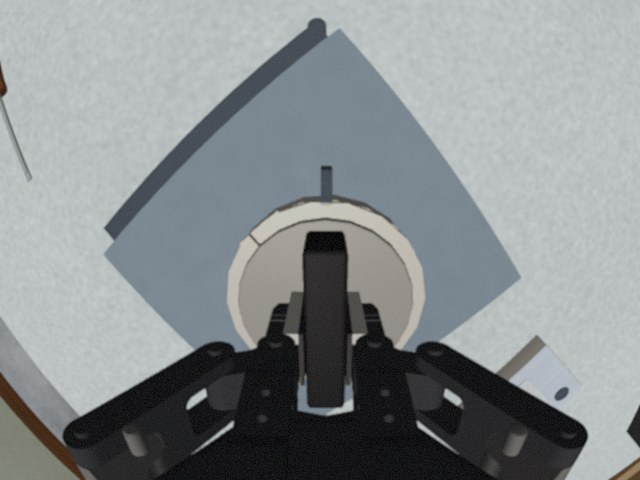

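View pics/side12z.png

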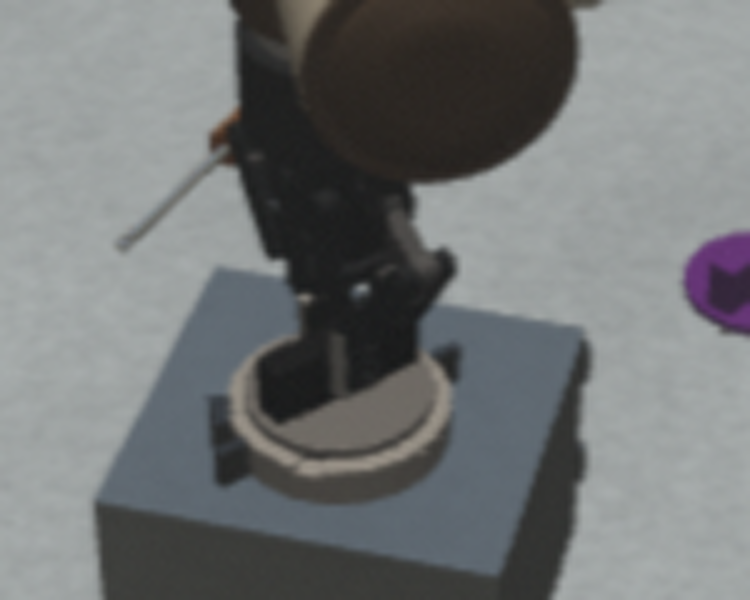

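The ridge at (326,168-200) lines up with the bar at x≈325, and the disc lies flat inside the collar's rim. I'll quantify the angle.

```bash
python3 - <<'E'
from h import *
f,o=pickle.load(open('w12.pkl','rb'))
A=lambda a,b:np.degrees(np.arctan2(*(b-a)[[1,0]]))%180
r0,r1=onz(f,326.3,168,138),onz(f,326.8,199,138)
c=np.array([541.4,172.9,138])
print('ridge',r0.round(1),r1.round(1),'along',A(r0,r1),'from centre',A(c,r0),A(c,r1))
b0,b1=onz(f,325.5,252,172),onz(f,325,405,172);print('bar',b0.round(1),b1.round(1),A(b0,b1),'tool y',np.degrees(np.arctan2(o['tool_rot'][1,1],o['tool_rot'][0,1])))
f,o=pickle.load(open('w10.pkl','rb'))
q=lambda x,y:onz(f,190+x/2.9,20+y/2.9,138)
e1=q(568,86);e2=q(208,497);print('w10 ridge line',A(e1,e2),A(c,e1),A(c,e2)); s=q(386,127);t=q(382,452);print('slots',A(s,t))
f=pickle.load(open('w12.pkl','rb'))[0]
cv2.imwrite('pics/z12.png',cv2.resize(f['pixels'][155:345,220:435],None,fx=3,fy=3,interpolation=cv2.INTER_CUBIC))
E
```

```text
ridge [510.  121.4 138. ] [516.6 132.7 138. ] along 60.00132415932826 from centre 58.690153495398874 58.327034069442874
bar [523.2 142.6 172. ] [558.6 201.1 172. ] 58.9063822929257 tool y 59.09770704972536
w10 ridge line 58.98175845889005 58.504521403149894 59.463892048363654
slots 98.98263298623021
```

View pics/z12.png

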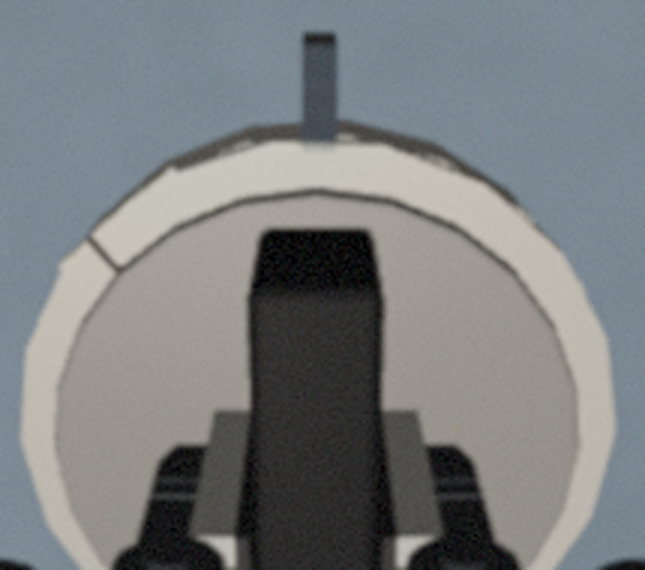

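View pics/top12z.png

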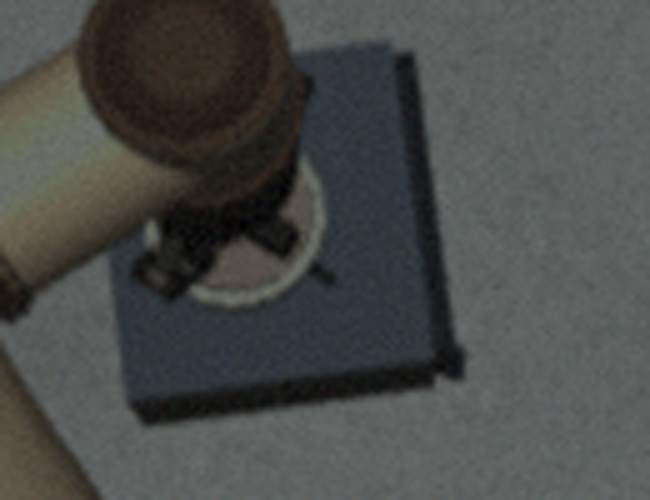

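The bar is at 58.9-59.1° and the ridges at 58.7-59.0°, with the disc centred in the collar. One light settling press, a final check, then hand in.

Emit:
drive_tool(targets=[{"turn": [0,0,0.02],"slide": [0,0,0.015],"grip": 0},{"turn": [0,0,0],"slide": [0,0,0.01],"grip": 0}])

```text
time_s: 14.1
ee_pos: [540.5, 173.2, 149.2]
tool_rot: [[-0.859, 0.513, -0.0], [0.513, 0.859, 0.002], [0.001, 0.002, -1.0]]
ft_force: [-2.2, -0.1, 3.6]
grip_width: 14.8
```

```bash
python3 st.py; python3 - <<'E'
from h import *
f=grab('wrist','wrist13.png')
E
python3 st.py
```

```text
t 14.1 p [540.53 173.21 149.16] a 149.16813835079006 err tool xy -0.91 -0.32 tilt fix units [ 0.01716923 -0.01378422] F [-2.2 -0.1  3.6] M [-0.05  0.68  0.05] w 14.834467264696496
t 14.15 p [540.57 173.22 149.17] a 149.1597022181184 err tool xy -0.88 -0.35 tilt fix units [ 0.01766229 -0.01321998] F [-2.7  0.3  5.6] M [-0.08  0.83  0.01] w 14.676416029937158
```

View pics/wrist13.png

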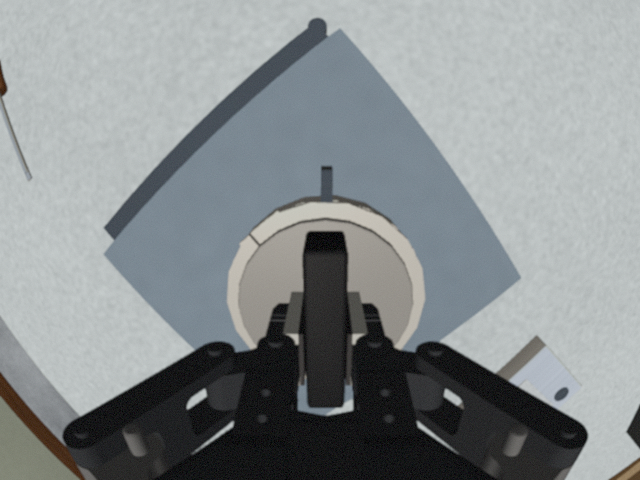

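The picture hasn't changed: the bar at x≈325 lines up with the ridge at (326,185), the door strip lies tight along the unit's edge, and the cap is seated under about 5 N and not moving. Handing in.

```bash
python3 -c "
from h import *
print(robot.hand_in())"; python3 st.py
```

```text
the job is handed in; nothing more can be done
None
the job is handed in; nothing more can be done
```

The job is handed in at about 14 s. The door is shut and the cap is seated and turned to the test ridges, still gripped.

- **Door:** I pushed it with the closed fingers until the force rose to about 20 N with no further movement. In the wrist picture the door edge measured 9.3–9.5° against 9.0° for the unit edge, so it is shut within half a degree. I did not sense the catch snapping directly.
- **Cap:** I gripped the grey cap by its bar and lowered it into the collar with its pins in the slots. The tool stopped at z = 149.0 mm, the height predicted for a fully seated cap (149.1 mm). It then turned clockwise about 40°, well short of the lock plunger at about 53°.
- **Last check:** The bar lay at about 59° and the ridges at 58.7–59.0°. One short-baseline reading along a single ridge gave 60°, and I trusted the others. The cap was centred, still, and held with about 5 N downward; the grip was set to 60 N.
- **Doubts:** Fits of the cap in the wrist camera were off by 1–1.5 mm along the bar, but this did not affect the insertion. The arm never touched the drive, mouse, screwdriver or purple caps. I did not measure their positions again at the end.

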